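# Load the tin carrier into the drying oven

### The job

Load the drying oven: pull its door down all the way, lift the carrier with the two tins by its crossbar, and set it down squarely on the lowered door with the pull towards you. Let go, take the carrier again at its pull, low and from the front, and slide it in until its rear edge rests against both stops at the back; then push the door up fully shut. Move the door gently (do not let it drop or slam), keep the tins upright in their seats, and leave the stopwatch, jar and weight where they are.

Things in the scene. Friction and masses are not known exactly. Their poses are not given: they have to be found in the camera images.
- oven: Fixed beige drying oven, 204 mm wide, 155 deep, 196 high, with a drop-down windowed door. Origin on the bench under the middle of the mouth (front plane of the casing); x points into the oven, y to the left seen from the robot, z up. Mouth y -82 to +82 mm, z 78 to 172 mm. Chamber floor at z = 78 mm. Two 12 mm wide rear stops, front faces at x = 102, y = +-50 mm, 22 mm high from the floor.
- oven_door (a joint): Door angle (rad): 0 shut, upright; 1.57 fully down, level with the chamber floor, resting on its stop as a shelf. Starts 0 to 0.12. Stiff hinge: stays where left, takes 1 to 7 N at the bar. Door 194 mm wide, 24 thick, 120 from hinge to free edge. Window pocket in its inner face: y -34 to 34 mm, 16 to 84 mm from the hinge, 18 mm deep; it takes the pull of a carrier that is home.
- door_bar (a point): Centre of the door's black round handle bar, 12 mm thick, 138 mm long (y). It is 158 mm from the hinge along the door, 14 mm out from its inner face: shut, 14 mm before the mouth at z = 236 mm; down, 158 mm before it at z = 64 mm. 32 mm gap between bar and door edge, arms at y +-58 mm: it can be pinched from above, a finger before and one behind, at any angle.
- door_hinge (a point): Middle of the hinge line, which is the door's inner lower edge: at the mouth (oven x = 0), z = 78 mm, along the oven's y. Axes as the oven's.
- carrier_grip (a point): Centre of the black crossbar (54 mm along y, 10 along x, 12 high) on the carrier's middle post, 73 mm above the underside: the grip for carrying. The carrier is a loose aluminium tray on two runners, standing on a paper sheet 2 mm thick, 80 mm deep (x +-40), 148 wide (y +-74), rim 17 mm high; 0.5 to 0.7 kg with its tins. Axes: x to its rear edge, which enters the oven first, y left, z up.
- carrier_pull (a point): Centre of the carrier's pull, a black upright fin in the middle of its front: 30 mm long (x), 10 thick (y), 37 high, 57 mm before the crossbar (x = -57) and 38 mm above the underside (top at 56 mm); front end at x = -72 mm. When the carrier is home the front end stands 10 mm out of the mouth. Axes as carrier_grip.
- rear_left (a point): Point on the carrier's rear edge, 40 mm behind its middle, 50 mm to the left, 12 mm above the underside; it touches the left stop when home. Axes as carrier_grip.
- rear_right (a point): The same, 50 mm to the right; it touches the right stop when home.
- tin_left: Lidded plain off-white sample tin, 55 mm in diameter, 37 mm high, loose in the left ring seat of the carrier, 39 mm left of the crossbar's centre. Origin at the centre of its underside, which is 9 mm above the carrier's; z up.
- tin_right: The same tin in the right ring seat, 39 mm right of the crossbar's centre.
- stopwatch: Bystander: black stopwatch, 65 x 56 x 12 mm, lying on the oven's roof. Origin at the centre of its underside.
- sample_jar: Bystander, close to a tall fixed machine on the right whose near corner is 0.39 m from the robot's axis, 22 degrees to the right (another stands to the left of the oven): sample jar with a white lid, 54 mm in diameter, 78 mm high, on the bench to the right of the paper sheet on which the carrier stands. Origin at the centre of its underside.
- check_weight: Bystander: check weight with a knob, 40 mm in diameter, 67 mm high, on the bench to the right of the paper sheet on which the carrier stands. Origin at the centre of its underside.

How it is judged (in metres and radians):
On the way, in this order (a step that is already met when the one before it is completed fails the run):
1. the oven door is all the way down (value of joint oven_door above 1.5 rad), for 0.2 s.
2. the carrier with its tins stands on the lowered door, in front of the mouth, and has been let go (value of joint oven_door above 1.5 rad and x of carrier_grip in the frame of oven between -0.115 and -0.02 m and z of carrier_grip in the frame of oven between 0.146 and 0.156 m and angle between carrier_grip's own z axis and vertical below 0.06 rad and contact force between the fingers and carrier below 0.1 N), for 0.2 s.
3. the carrier has been slid in: its rear edge is at both stops, with the door still down (x of each of rear_left, rear_right in the frame of oven above 0.0985 m and value of joint oven_door above 1.3 rad), for 0.2 s.
At the end, for the whole second after the job is handed in: The oven door is shut (within 0.04 rad). Inside, the carrier's rear edge is at both stops (gap under 3.5 mm at each), and both tins stand upright in their seats (within 0.15 rad, base within 85 mm of the crossbar's centre). All is at rest (value of joint oven_door below 0.04 rad and x of each of rear_left, rear_right in the frame of oven above 0.0985 m and angle between each of tin_left, tin_right's own z axis and vertical below 0.15 rad and distance between each of tin_left, tin_right and carrier_grip below 0.085 m and linear speed of carrier below 0.02 m/s and velocity of joint oven_door below 0.05 rad/s); the robot touches nothing.
It fails at once if the door is dropped or slammed (faster than 2.5 rad/s) (velocity of joint oven_door above 2.5 rad/s or velocity of joint oven_door below -2.5 rad/s).
It fails at once if a tin is tipped (over 0.5 rad) or leaves its seat (angle between any of tin_left, tin_right's own z axis and vertical above 0.5 rad or distance between any of tin_left, tin_right and carrier_grip above 0.1 m).
It fails at once if the stopwatch, jar or weight is moved by more than 30 mm (distance of any of stopwatch, sample_jar, check_weight from where it was at the start of the episode above 0.03 m).
It also fails if it takes over 72 s, if anything falls off the work surface, if the arm or the gripper's body presses on something with over 40 N, if the wrist force passes 120 N, or if a joint passes its speed limit or range.

### The arm

A 6-joint arm with a two-finger parallel gripper is mounted at the origin on a cart in front of the work surface, level with it; the furniture and walls round the work are solid. World frame = base frame: x ahead of the robot, y to its left, z up, the work surface at z = 0. Lengths are in mm, angles in rad, forces in N, time in s.
With the tool pointing down it reaches from about 350 to 975 mm from the base axis. Payload 7.1 kg.
Tool frame: the origin (TCP) lies at the very end of the fingers, on their centre line; the grasp point (between the pads) lies 19 mm behind it; x points along the fingers, z is the direction in which the jaws open and shut, and the axes are right-handed (so a half turn about x gives the same grasp; the last joint's range is limited). The gripper opens to 88 mm and grips with 3 to 60 N. Pads are 20 mm wide; open, the fingers measure 115 mm over their backs; the gripper's body (75 mm by 178 mm) begins 61 mm behind the grasp point.
Start: joints at [-1.291, 0.423, 1.63, -0, 1.089, -0.019], TCP at [184.001, -597.284, 222.675] pointing down, gripper open.
Joint ranges: [-3, 3], [-0.9, 2.11], [0.09, 2.58], [-1.31, 4.45], [0.11, 2.69], [-2.54, 2.54]. Speed limits (rad/s): [2.39, 2.39, 3.01, 3.14, 3.14, 3.14].

### API

Orientations are given as a rotation vector (axis times angle).
In Python, from workcell import * gives the robot as it stands.
- The arm moves only by the shell command python3 -m crank 'ROWS'. ROWS is JSON, a list of rows, each a list of 3 entries, a list of its own where there are three numbers: the shift along the tool's x, y, z in cm, then the turn, a rotation vector about the tool's x, y, z in degrees, then the finger opening in cm, from 0 to 8.78. In form: [[[dx, dy, dz], [rx, ry, rz], claw], ...]. A call has 1 to 5 rows; each row shifts and turns the commanded pose from where the row before left it, along the tool's axes as they then stand; what a row does not reach is not made up. A row lasts 1/8 s, in which the tool goes at most 62.5 mm and 10.7 degrees, less where a joint would pass 70% of its speed; a pose out of reach is approached as far as the arm can. A call with a gripper value outside its range is refused whole. The fingers move at their own pace and stop on an object; the grip force is fixed at half the most. Time passes only in rows, so rows that do not move let the fingers close. It gives the time, the measured TCP pose, the force and the opening at its end, in the units of the state.
- get_obs(): the state, without advancing time (a new reading comes with each control period).
- get_image(name): name is "scene" or "top" or "wrist"; returns a dict with "pixels" (480x640x3 uint8, red, green, blue), "mtx" (3x3 intrinsics, pixels), "D" ([k1, k2, p1, p2, k3] as OpenCV has them; the pictures are not rectified), "view" (4x4, takes a point from world to camera coordinates). Camera axes: x right, y down, z forward; pixel columns grow to the right and rows downward; lengths in mm; the calibration is good to about 2 mm. A picture is of the moment at which its call begins. There is no depth.
- close_job(): hands the job in, once; it reports no verdict.
The state is a dict: "t": time; "qpos": joint angles; "qvel": joint speeds; "joint_torque": joint torques, N m; "ee_pos": TCP position; "orientation": TCP orientation; "ft_force": force on the tool from outside, world axes, zero at the start; "moment": the same for the moment, N m; "width": finger opening in mm.
Only numpy, scipy, OpenCV 4.12 (cv2) and the standard library are available. Lean on these libraries where they do the work, as an engineer would, in place of code of your own. Each camera call takes 0.05 s, during which the arm holds its last target.

## Working session

There is one attempt and no reset: what is moved stays moved. The work goes in short steps, Python scripts to look and compute and a shell command to move; the robot and the scene stay as the last step left them, time stands still between calls to the robot, and variables do not carry over. Pictures are saved under pics/ and viewed, and the job is handed in when it is done.

```bash
ls -la; mkdir -p pics
python3 - <<'E'
from workcell import *
import cv2
o=get_obs();print(o)
for n in ["scene","top","wrist"]:
    im=get_image(n);cv2.imwrite(f"pics/a_{n}.png",im["pixels"][:,:,::-1]);print(n,im["mtx"],im["D"],im["view"])
E
```

```text
total 12
drwxr-xr-x  3 agent agent 4096 Dec  7 14:40 .
drwxr-xr-x 23 root  root  4096 Dec  7 14:40 ..
drwxr-xr-x  2 agent agent 4096 Dec  7 14:40 pics
{'t': 0.0, 'qpos': array([-1.29099012e+00,  4.23830842e-01,  1.63065510e+00, -1.03155513e-05,
        1.08857676e+00, -1.90028382e-02]), 'qvel': array([-0.00038971,  0.00132619,  0.00040443,  0.00275303, -0.00103608,
       -0.0003882 ]), 'joint_torque': array([-7.81182134e-04, -5.44610167e+01, -2.73664784e+01,  6.44418737e-02,
        2.28663313e-02, -8.43858470e-05]), 'ee_pos': array([ 183.86254194, -596.78868783,  221.92164108]), 'orientation': array([ 0.98722154,  1.33707195, -0.98574633]), 'ft_force': array([ 0.14576616,  0.50564324, -0.8047331 ]), 'moment': array([ 0.00727768,  0.00304474, -0.04689581]), 'width': 87.8265189483411}
scene [[474.38901446   0.         318.29157747]
 [  0.         474.38901446 240.08384001]
 [  0.           0.           1.        ]] [-0.07243957  0.          0.          0.          0.        ] [[ 8.98437556e-01 -4.39053939e-01  6.44950635e-03 -4.12626919e+02]
 [-2.24219875e-01 -4.71351594e-01 -8.52967
[... 375 characters left out ...]
36e-01 -3.23804307e-05  1.65706360e+02]
 [-9.92235555e-01 -9.58187301e-03 -1.24003190e-01  5.52553086e+02]
 [ 1.23997093e-01  1.23005553e-03 -9.92281819e-01  1.08140880e+03]
 [ 0.00000000e+00  0.00000000e+00  0.00000000e+00  1.00000000e+00]]
wrist [[355.99496975   0.         325.27715347]
 [  0.         355.99496975 240.91468853]
 [  0.           0.           1.        ]] [0.01621863 0.         0.         0.         0.        ] [[ 2.94263298e-01 -9.55723633e-01 -1.20344319e-03 -6.24480183e+02]
 [-9.17576059e-01 -2.82869582e-01  2.79354571e-01 -3.44937387e+01]
 [-2.67326183e-01 -8.10995468e-02 -9.60187261e-01  3.90597039e+02]
 [ 0.00000000e+00  0.00000000e+00  0.00000000e+00  1.00000000e+00]]
```

View pics/a_scene.png

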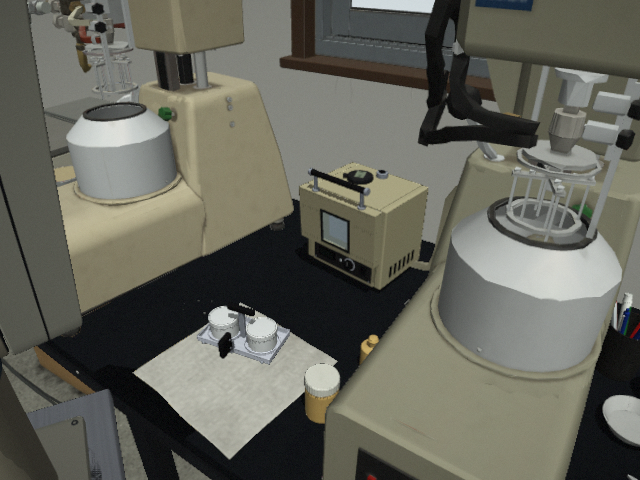

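View pics/a_top.png

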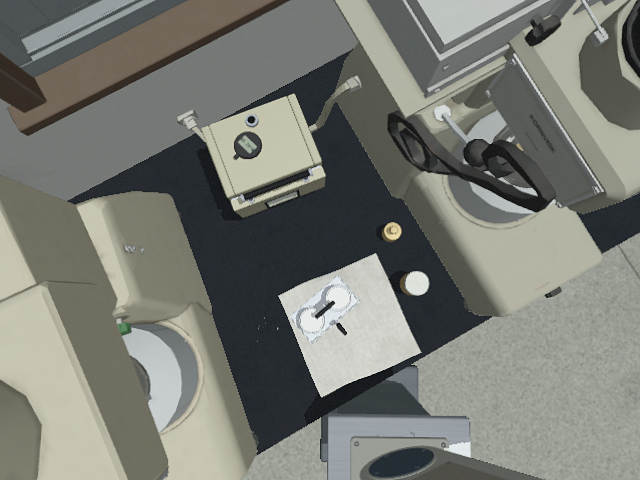

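View pics/a_wrist.png

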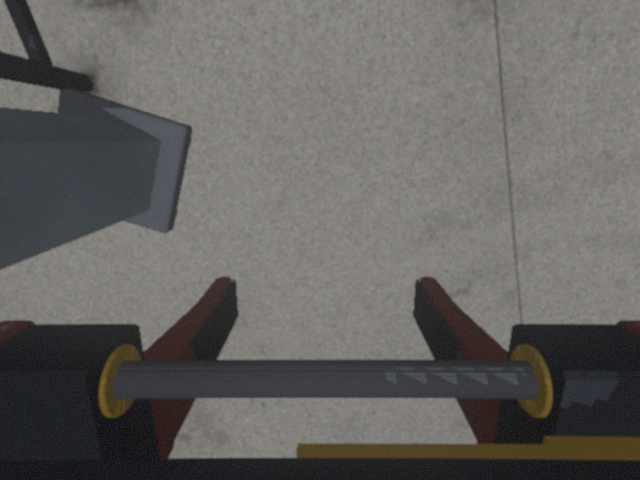

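The oven is at top (205–325, 95–215), with the carrier on the paper at about (325,308) and its pull at (341,328) facing the robot. The jar is at (414,283) and the weight at (392,232). I'll zoom in to measure.

```bash
cat > h.py <<'E'
import numpy as np,cv2
from scipy.spatial.transform import Rotation as R
def ray(im,uv):
    p=cv2.undistortPoints(np.array([[uv]],float),im["mtx"],np.array(im["D"]))[0,0]
    V=im["view"];Rm=V[:3,:3];c=-Rm.T@V[:3,3];return c,Rm.T@np.array([p[0],p[1],1.])
def onz(im,uv,z):
    c,d=ray(im,uv);return c+d*(z-c[2])/d[2]
def tri(a,ua,b,ub):
    c1,d1=ray(a,ua);c2,d2=ray(b,ub)
    s=np.linalg.lstsq(np.c_[d1,-d2],c2-c1,rcond=None)[0]
    p,q=c1+d1*s[0],c2+d2*s[1];return (p+q)/2,np.linalg.norm(p-q)
def proj(im,P):
    V=im["view"];return cv2.projectPoints(np.atleast_2d(np.array(P,float)),cv2.Rodrigues(V[:3,:3])[0],V[:3,3],im["mtx"],np.array(im["D"]))[0][:,0]
def crop(im,x0,y0,x1,y1,k,fn,pts=()):
    q=im["pixels"][y0:y1,x0:x1,::-1];q=cv2.resize(q,None,fx=k,fy=k,interpolation=cv2.INTER_CUBIC)
    for u,v in pts: cv2.drawMarker(q,(int((u-x0+.5)*k),int((v-y0+.5)*k)),(0,0,255),0,12,1)
    cv2.imwrite(fn,q)
E
python3 - <<'E'
from workcell import *
from h import *
import pickle
s=get_image("scene");t=get_image("top");pickle.dump((s,t),open("im0.pkl","wb"))
crop(t,195,85,335,225,4,"pics/b_t1.png");crop(s,290,160,440,300,5,"pics/b_s1.png")
crop(t,275,260,375,350,6,"pics/b_t2.png");crop(s,180,290,310,370,6,"pics/b_s2.png")
E
```

```text
(no output)
```

View pics/b_t1.png

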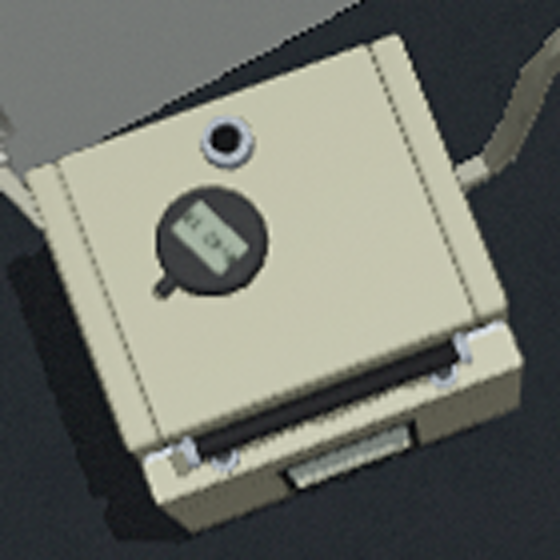

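View pics/b_s1.png

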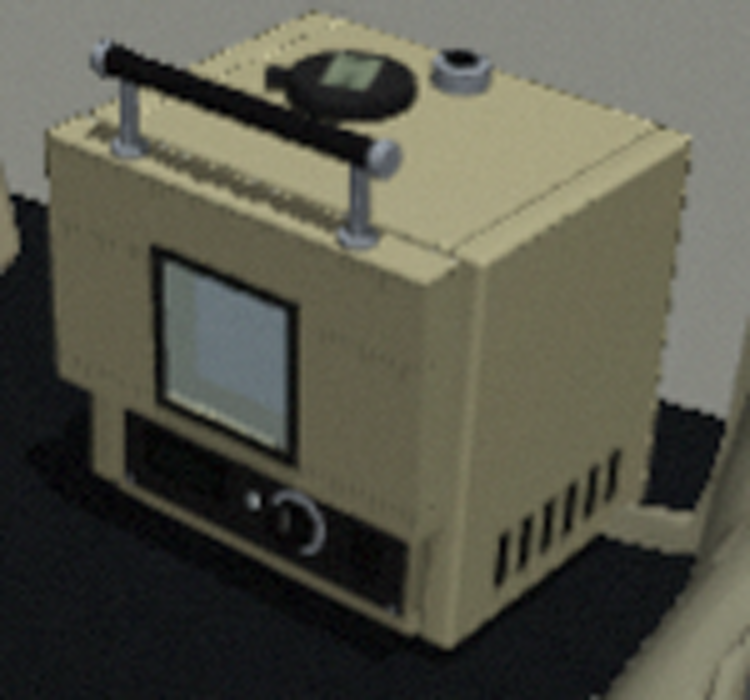

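View pics/b_t2.png

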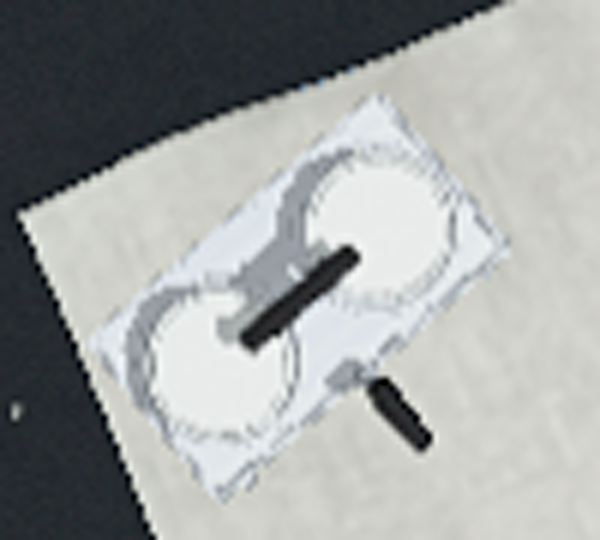

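View pics/b_s2.png

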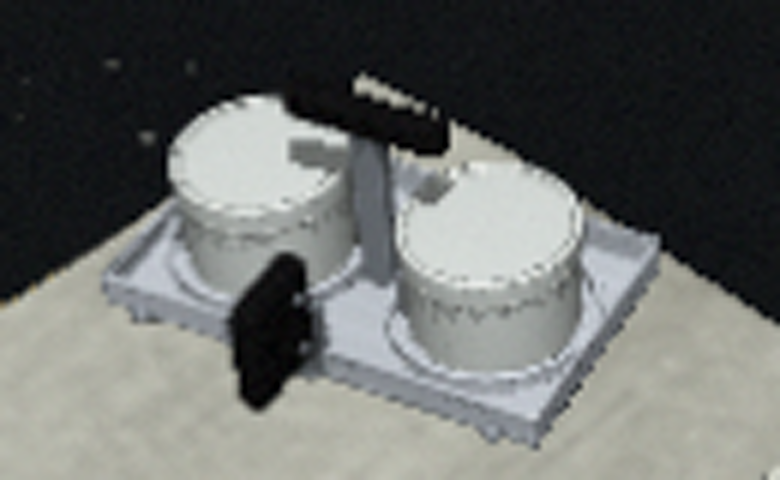

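```bash
cat > m.py <<'E'
from h import *
import pickle
s,t=pickle.load(open("im0.pkl","rb"))
f=lambda c,x0,y0,k:((c[0]+.5)/k-.5+x0,(c[1]+.5)/k-.5+y0)
T1=lambda *c:f(c,195,85,4);S1=lambda *c:f(c,290,160,5)
np.set_printoptions(precision=1,suppress=True)
C={n:onz(t,T1(*c),196) for n,c in dict(FL=(132,452),FR=(508,305),BR=(400,37),BL=(28,172)).items()}
S={n:onz(s,S1(*c),196) for n,c in dict(FR=(485,265),BR=(690,143),BL=(312,12)).items()}
print(C,S)
L=tri(t,T1(187,452),s,S1(103,58));Rr=tri(t,T1(463,345),s,S1(383,157));print(L,Rr,np.linalg.norm(L[0]-Rr[0]))
d=L[0]-Rr[0];print("bar mid",(L[0]+Rr[0])/2,"yaw",np.degrees(np.arctan2(-d[0],d[1])))
for a,b in (("FL","FR"),("BL","BR")):
    d=C[a]-C[b];print(a,b,np.linalg.norm(d),np.degrees(np.arctan2(-d[0],d[1])))
for a,b in (("BL","FL"),("BR","FR")):
    d=C[a]-C[b];print(a,b,np.linalg.norm(d),np.degrees(np.arctan2(d[1],d[0])))
d=S["BR"]-S["FR"];print(np.linalg.norm(d),np.degrees(np.arctan2(d[1],d[0])))
# carrier black masks
def blobs(im,x0,y0,x1,y1):
    q=im["pixels"][y0:y1,x0:x1].max(2)<60
    n,l,st,ce=cv2.connectedComponentsWithStats(q.astype(np.uint8))
    for i in range(1,n):
        if 20<st[i,4]<800:
            p=np.argwhere(l==i)[:,::-1].astype(np.float32);r=cv2.minAreaRect(p)
            print(st[i],ce[i]+[x0,y0],(r[0][0]+x0,r[0][1]+y0),r[1:],cv2.boxPoints(r)+[x0,y0])
blobs(t,298,290,352,340);blobs(s,212,330,262,362)
T2=lambda *c:f(c,275,260,6);S2=lambda *c:f(c,180,290,6)
for n,c in dict(FL=(220,500),FR=(507,248),BR=(378,95),BL=(90,340)).items(): print(n,onz(t,T2(*c),19))
for n,c in dict(FL=(105,280),FR=(535,420),BR=(658,240)).items(): print(n,"scene",onz(s,S2(*c),19))
print("sheet",onz(t,T2(20,213),2), "corner2", onz(t,(419,354),2), onz(t,(377,254),2),onz(t,(322,397),2))
print("jar",onz(t,(414,283),78),"weight",onz(t,(392,231),60))
E
python3 m.py
```

```text
{'FL': array([609.6, 363.9, 196. ]), 'FR': array([686.4, 178.3, 196. ]), 'BR': array([825.7, 234.6, 196. ]), 'BL': array([752.4, 420.7, 196. ])} {'FR': array([684.7, 174.9, 196. ]), 'BR': array([820.3, 228.8, 196. ]), 'BL': array([748.4, 417.8, 196. ])}
(array([601.5, 330.2, 233.9]), np.float64(1.0146300752634068)) (array([653.9, 199.7, 236. ]), np.float64(2.1830317049450167)) 140.6398179681436
bar mid [627.7 264.9 235. ] yaw 21.90853782283555
FL FR 200.8994602563836 22.491477574691096
BL BR 199.9617358133017 21.47972654645175
BL FL 153.75926488351286 21.691127046762496
BR FR 150.21807144756482 22.041836957950427
145.9556574560366 21.656814457412814
[17 11 19 17 76] [324.2 309.3] (324.25000381469727, 309.24999809265137) ((3.5355336666107178, 22.62741470336914), 45.0) [[315.  316. ]
 [331.  300. ]
 [333.5 302.5]
 [317.5 318.5]]
[39 33 10 12 51] [341.2 328.4] (341.50000381469727, 328.50000381469727) ((12.727922439575195, 4.242640495300293), 45.0) [[335.5 325.5]
 [338.5 322.5]
 [347.5 331.5]
 [344.5 334.5]]
[  6   2  15  26 244] [224.9 344.7] (224.8378381729126, 344.52702713012695) ((24.00225067138672, 13.645115852355957), 80.53767395019531) [[216.1 333.8]
 [229.6 331.6]
 [233.5 355.2]
 [220.1 357.5]]
FL [312.7 199.   19. ]
FR [408.1  90.5  19. ]
BR [466.  140.2  19. ]
BL [371.9 249.3  19. ]
FL scene [311.9 196.4  19. ]
FR scene [408.3  87.6  19. ]
BR scene [469.2 141.7  19. ]
sheet [419.7 278.6   2. ] corner2 [289.1 -48.    2. ] [518.1  47.1   2. ] [191.6 173.4   2. ]
jar [448.4 -25.1  78. ] weight [565.1  19.4  60. ]
```

Run:
```python
from workcell import *
from h import *
np.set_printoptions(precision=3,suppress=True)
o=get_obs();M=R.from_rotvec(o["orientation"]).as_matrix();print(M, "z yaw",np.degrees(np.arctan2(M[1,2],M[0,2])),"y yaw",np.degrees(np.arctan2(M[1,1],M[0,1])))
im=get_image("wrist");V=im["view"];c=-V[:3,:3].T@V[:3,3];print("cam in tool",M.T@(c-o["ee_pos"]),"axis in tool",M.T@V[2,:3])
```

```text
[[-0.     0.956  0.294]
 [ 0.001  0.294 -0.956]
 [-1.     0.    -0.001]] z yaw -72.8808072270179 y yaw 17.11919196303983
cam in tool [-161.931   75.901    0.217] axis in tool [ 0.96  -0.279  0.   ]
```

Run:
```python
from h import *
import pickle
s,t=pickle.load(open("im0.pkl","rb"))
for z in (0,50,100,150,200,250,300): print(z,proj(s,[361,-146,z])[0],proj(t,[361,-146,z])[0])
for uv,uw in (((475,315),(325,410)),((520,313),(358,447)),((487,203),(560,223))): print(tri(t,uv,s,uw))
```

```text
0 [300.04636653 496.48622385] [460.80776547 322.60839888]
50 [299.4213245  475.13296669] [467.12862742 323.73044553]
100 [298.74111614 451.5269821 ] [474.0667819 324.9629243]
150 [297.99897676 425.33222281] [481.71764667 326.32303884]
200 [297.18722732 396.15007832] [490.19745397 327.83177485]
250 [296.29721892 363.50658202] [499.64927812 329.51500362]
300 [295.31934927 326.83759619] [510.25129566 331.40499742]
(array([ 390.90307607, -136.91078253,  149.06379021]), np.float64(16.669012395920923))
(array([ 393.42468488, -214.64266484,  176.919487  ]), np.float64(9.57915158696677))
(array([ 616.75912687, -147.33432719,  344.41615316]), np.float64(120.71162205335642))
```

Run:
```python
from h import *
import pickle
s,t=pickle.load(open("im0.pkl","rb"))
crop(t,380,60,640,330,2,"pics/c_t.png");crop(s,300,60,640,480,1.7,"pics/c_s.png")
```

```text
(no output)
```

View pics/c_t.png

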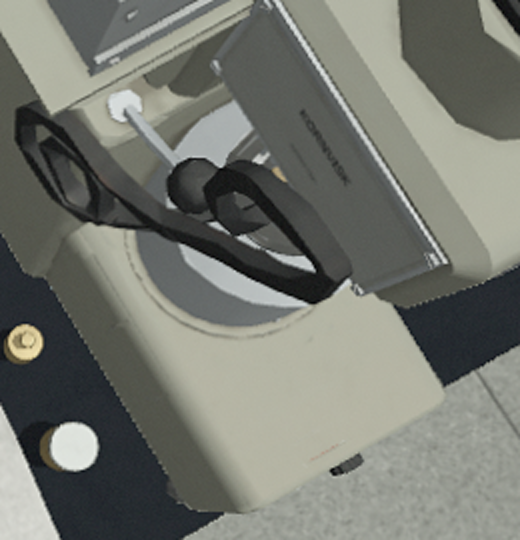

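View pics/c_s.png

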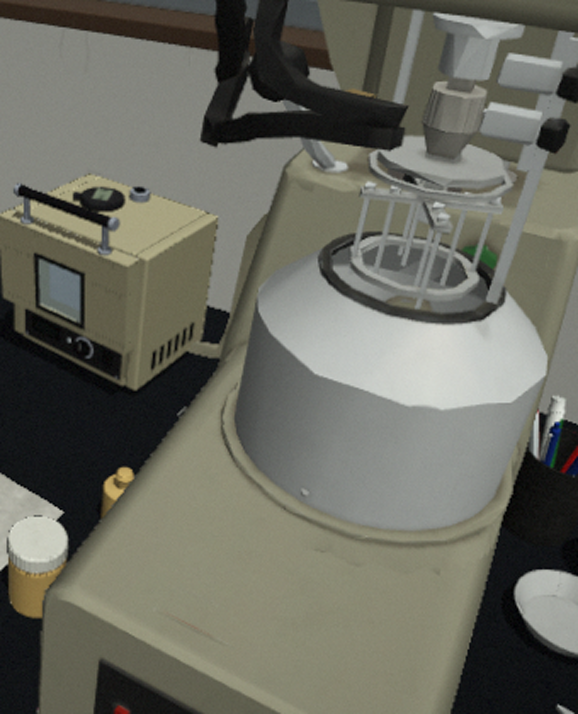

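Run:
```python
from h import *
import pickle
np.set_printoptions(precision=0,suppress=True)
s,t=pickle.load(open("im0.pkl","rb"))
for n,uv in dict(ring=(510,229),panel=(560,206),blackarm=(540,211),basecorner=(500,314)).items():
    print(n,[onz(t,uv,z) for z in (170,220,350,500,650)])
for n,uv in dict(arm=(533,140),armL=(425,142),headlow=(447,60)).items():
    print(n,[(lambda c,d:c+d*((-150-c[1])/d[1]))(*ray(s,uv))])
```

```text
ring [array([ 556., -202.,  170.]), array([ 548., -183.,  220.]), array([ 529., -133.,  350.]), array([507., -76., 500.]), array([485., -19., 650.])]
panel [array([ 604., -304.,  170.]), array([ 594., -279.,  220.]), array([ 568., -216.,  350.]), array([ 539., -143.,  500.]), array([509., -70., 650.])]
blackarm [array([ 593., -264.,  170.]), array([ 584., -241.,  220.]), array([ 560., -183.,  350.]), array([ 532., -116.,  500.]), array([504., -50., 650.])]
basecorner [array([ 386., -176.,  170.]), array([ 388., -158.,  220.]), array([ 391., -112.,  350.]), array([395., -59., 500.]), array([399.,  -5., 650.])]
arm [array([ 628., -150.,  451.])]
armL [array([ 487., -150.,  469.])]
headlow [array([ 500., -150.,  538.])]
```

```bash
python3 -m crank '[[[-2.2,0,-5.0],[0,0,0],8.78],[[-2.2,0,-5.0],[0,0,0],8.78],[[-2.2,0,-5.0],[0,0,0],8.78],[[-2.2,0,-5.0],[0,0,0],8.78],[[-2.2,0,-5.0],[0,0,0],8.78]]'
```

```text
t: 0.92
ee_pos: [109.9, -356.8, 333.3]
orientation: [0.986, 1.336, -0.986]
ft_force: [-0.1, -0.9, 0.2]
width: 87.5
```

```bash
python3 -m crank '[[[0,6.1,-0.5],[-9.4,0,0],8.78],[[0,6.1,-0.5],[-9.4,0,0],8.78],[[0,6.1,-0.5],[-9.4,0,0],8.78],[[0,6.1,-0.5],[-9.4,0,0],8.78],[[0,6.1,-0.5],[-9.4,0,0],8.78]]'; python3 -m crank '[[[0,6.1,-0.5],[-9.4,0,0],8.78],[[0,6.1,-0.5],[-9.4,0,0],8.78],[[0,6.1,-0.5],[-9.4,0,0],8.78],[[0,6.1,-0.5],[-9.4,0,0],8.78],[[0,6.1,-0.5],[-9.4,0,0],8.78]]'; python3 -c "
from workcell import *
from h import *
o=get_obs();M=R.from_rotvec(o['orientation']).as_matrix();print(o['ee_pos'],np.degrees(np.arctan2(M[1,2],M[0,2])),o['qpos'])"
```

```text
t: 1.55
ee_pos: [337.8, -162.9, 333.0]
orientation: [0.35, 1.541, -0.35]
ft_force: [1.2, -0.7, 0.5]
width: 87.8
t: 2.17
ee_pos: [348.7, 135.1, 332.9]
orientation: [-0.293, 1.55, 0.294]
ft_force: [0.5, -0.5, 0.3]
width: 87.6
[348.69419863 135.10905077 332.94454264] 21.4314404030978 [ 3.37853270e-01 -1.07836753e-01  2.00677517e+00 -2.70488337e-05
  1.24161822e+00 -3.61871654e-02]
```

```bash
cat > d.py <<'E'
import sys
from workcell import *
from h import *
np.set_printoptions(precision=2,suppress=True)
def delta(target,yaw=None,pitch=0):
    o=get_obs();Rm=R.from_rotvec(o["orientation"]);M=Rm.as_matrix()
    print("pos",o["ee_pos"],"zyaw %.2f"%np.degrees(np.arctan2(M[1,2],M[0,2])),"F",o["ft_force"],"w %.1f"%o["width"],"t %.2f"%o["t"])
    if yaw is not None:
        # tool: x down, z at yaw
        a=np.radians(yaw);z=np.array([np.cos(a),np.sin(a),0]);x=np.array([0,0,-1.]);T=np.c_[x,np.cross(z,x),z]
        T=T@R.from_euler("z",pitch,degrees=True).as_matrix()  # about tool z
        rel=R.from_matrix(M.T@T).as_rotvec(degrees=True);print("turn deg",rel)
    print("shift cm",M.T@(np.array(target)-o["ee_pos"])/10)
if __name__=="__main__":
    a=[float(v) for v in sys.argv[1:]];delta(a[:3],*a[3:])
E
python3 d.py 628 265 275 21.8
```

```text
pos [348.69 135.11 332.94] zyaw 21.43 F [ 0.49 -0.53  0.26] w 87.6 t 2.17
turn deg [-0.37  0.06  0.  ]
shift cm [ 5.83  1.89 30.74]
```

```bash
python3 -m crank '[[[0.8,0.4,6.1],[-0.4,0,0],6],[[0.8,0.4,6.1],[0,0,0],6],[[0.8,0.4,6.1],[0,0,0],6],[[1.2,0.4,6.1],[0,0,0],6],[[1.2,0.3,6.1],[0,0,0],6]]'; python3 -m crank '[[[0,0,0],[0,0,0],5]]'; python3 d.py 628 265 217 21.8
python3 - <<'E'
from workcell import *
from h import *
for n in ("scene","wrist"):
    i=get_image(n);cv2.imwrite(f"pics/d_{n}.png",i["pixels"][:,:,::-1])
E
```

```text
t: 2.8
ee_pos: [627.6, 263.3, 284.1]
orientation: [-0.295, 1.551, 0.295]
ft_force: [0.5, 0.0, -0.3]
width: 60.2
t: 2.92
ee_pos: [627.9, 263.3, 280.9]
orientation: [-0.296, 1.554, 0.295]
ft_force: [-1.1, -0.2, -0.4]
width: 52.9
pos [627.89 263.28 280.85] zyaw 21.54 F [-1.05 -0.15 -0.41] w 52.9 t 2.92
turn deg [-0.26 -0.21 -0.  ]
shift cm [6.38 0.16 0.1 ]
```

View pics/d_scene.png

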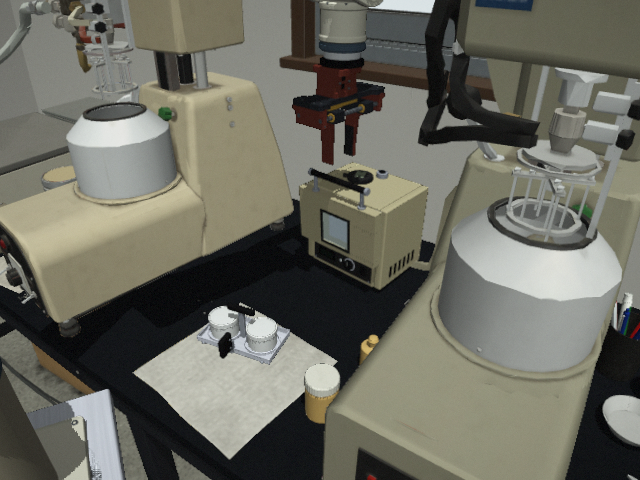

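View pics/d_wrist.png

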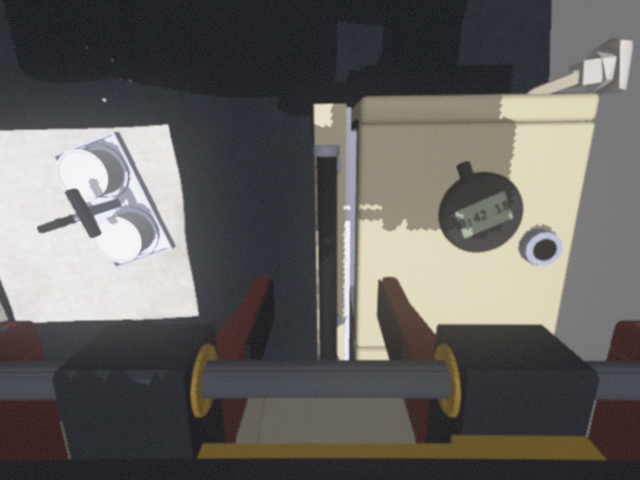

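Wrist view: the bar at column 327 runs vertically, centred between the fingertips at 265 and 385, so yaw and centring are good. Descending.

```bash
python3 -m crank '[[[2.5,0,0],[0,0,0],4.5],[[2.4,0,0],[0,0,0],4],[[1.2,0,0],[0,0,0],3.5],[[0,0,0],[0,0,0],1.5],[[0,0,0],[0,0,0],0]]';python3 -m crank '[[[0,0,0],[0,0,0],0],[[0,0,0],[0,0,0],0]]'; python3 d.py 628 265 217 21.8
```

```text
t: 3.65
ee_pos: [626.3, 262.4, 225.2]
orientation: [-0.294, 1.549, 0.295]
ft_force: [0.4, 0.6, 0.5]
width: 18.5
t: 3.9
ee_pos: [626.6, 262.5, 225.0]
orientation: [-0.294, 1.548, 0.295]
ft_force: [-0.3, 0.7, 4.8]
width: 10.9
pos [626.62 262.54 225.03] zyaw 21.53 F [-0.31  0.67  4.85] w 10.9 t 3.90
turn deg [-0.27  0.13  0.  ]
shift cm [0.8  0.18 0.22]
```

```bash
python3 -m crank '[[[0,0,0],[0,0,0],2.6],[[0.7,0,0],[0,0,0],2.6],[[0,0,0],[0,0,0],0],[[0,0,0],[0,0,0],0],[[0,0,0],[0,0,0],0]]'; python3 d.py 628 265 217 21.8
```

```text
t: 4.53
ee_pos: [625.8, 262.2, 216.0]
orientation: [-0.295, 1.551, 0.295]
ft_force: [2.7, 0.6, -5.1]
width: 11.3
pos [625.84 262.25 216.03] zyaw 21.53 F [ 2.73  0.64 -5.09] w 11.3 t 4.53
turn deg [-0.27 -0.03  0.  ]
shift cm [-0.1   0.18  0.3 ]
```

```bash
python3 -m crank '[[[0.37,0,-1.87],[0,0,0],0],[[0.6,0,-1.8],[0,0,0],0],[[0.8,0,-1.73],[0,0,0],0],[[1.0,0,-1.61],[0,0,0],0],[[0,0,0],[0,0,0],0]]'; python3 d.py 561.1 236.8 188.3 21.8
```

```text
t: 5.15
ee_pos: [559.8, 235.8, 188.5]
orientation: [-0.295, 1.552, 0.294]
ft_force: [-0.9, -2.1, -4.6]
width: 10.9
pos [559.84 235.85 188.47] zyaw 21.53 F [-0.89 -2.11 -4.64] w 10.9 t 5.15
turn deg [-0.27 -0.09  0.03]
shift cm [0.02 0.04 0.15]
```

Following the arc well. Continuing.

```bash
python3 -m crank '[[[1.2,0,-1.45],[0,0,0],0],[[1.36,0,-1.33],[0,0,0],0],[[1.5,0,-1.15],[0,0,0],0],[[1.64,0,-0.97],[0,0,0],0],[[0,0,0],[0,0,0],0]]'; python3 d.py 515.3 218.5 131.2 21.8;  python3 -m crank '[[[1.74,0,-0.76],[0,0,0],0],[[1.82,0,-0.55],[0,0,0],0],[[1.87,0,-0.33],[0,0,0],0],[[1.9,0,-0.1],[0,0,0],0],[[0,0,0],[0,0,0],0]]'; python3 d.py 499.1 212 45 21.8
```

```text
t: 5.78
ee_pos: [516.2, 218.9, 131.6]
orientation: [-0.295, 1.549, 0.295]
ft_force: [5.1, 0.8, -7.8]
width: 11.3
pos [516.24 218.87 131.63] zyaw 21.52 F [ 5.06  0.82 -7.8 ] w 11.3 t 5.78
turn deg [-0.28  0.1   0.01]
shift cm [ 0.04  0.   -0.1 ]
t: 6.4
ee_pos: [500.5, 212.9, 58.3]
orientation: [-0.294, 1.549, 0.295]
ft_force: [3.9, 1.7, -5.3]
width: 11.0
pos [500.52 212.87  58.26] zyaw 21.52 F [ 3.93  1.73 -5.29] w 11.0 t 6.40
turn deg [-0.28  0.1  -0.01]
shift cm [ 1.33 -0.03 -0.17]
```

```bash
python3 -m crank '[[[0.8,0,0.05],[0,0,0],0],[[0.6,0,0],[0,0,0],0],[[0.2,0,0],[0,0,0],0],[[0,0,0],[0,0,0],0]]'; python3 d.py 499.1 212 45 21.8
```

```text
t: 6.9
ee_pos: [501.1, 213.2, 43.9]
orientation: [-0.294, 1.547, 0.295]
ft_force: [2.9, 0.6, 9.0]
width: 11.3
pos [501.15 213.17  43.9 ] zyaw 21.52 F [2.87 0.59 9.05] w 11.3 t 6.90
turn deg [-0.28  0.21 -0.01]
shift cm [-0.11 -0.03 -0.23]
```

```bash
python3 -m crank '[[[0,0,0],[0,0,0],2.6],[[0,0,0],[0,0,0],2.6],[[-4,0,0],[0,0,0],2.6],[[-5,0,0],[0,0,0],2.6],[[-5,0,0],[0,0,0],5]]'
python3 - <<'E'
from workcell import *
from h import *
for n in ("scene","top","wrist"):
    i=get_image(n);cv2.imwrite(f"pics/e_{n}.png",i["pixels"][:,:,::-1])
    if n!="wrist":
        M=i["pixels"].max(2)<60
E
python3 d.py 390 169.4 130 41.3
```

```text
t: 7.52
ee_pos: [498.3, 211.9, 183.3]
orientation: [-0.295, 1.553, 0.294]
ft_force: [0.7, 0.6, 0.5]
width: 32.7
pos [500.41 212.78 184.86] zyaw 21.52 F [-0.55  0.48 -0.07] w 44.3 t 7.67
turn deg [-19.78   0.23   0.04]
shift cm [  5.44   0.01 -11.88]
```

View pics/e_scene.png

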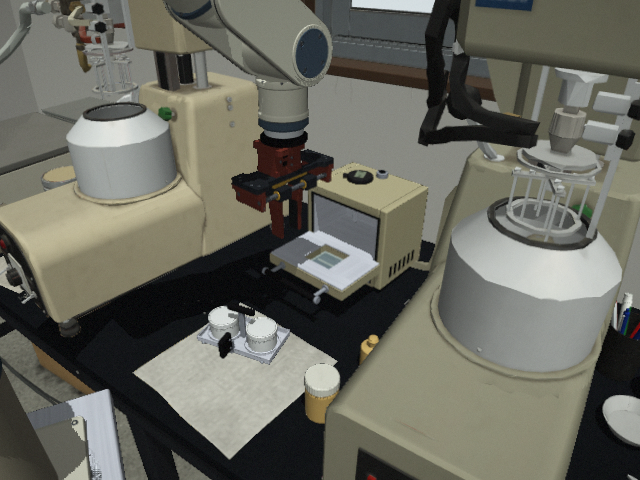

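View pics/e_wrist.png

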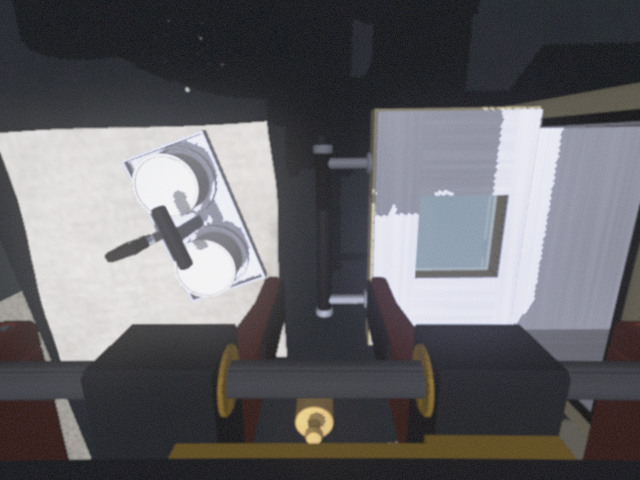

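Run:
```python
from workcell import *
from h import *
import pickle
np.set_printoptions(precision=1,suppress=True)
i=get_image("wrist");t=get_image("top");s=get_image("scene");pickle.dump((s,t,i),open("im1.pkl","wb"))
yw=lambda d:np.degrees(np.arctan2(-d[0],d[1]))
b=[onz(i,u,66) for u in ((322,150),(324,312))];print("bar",b,sum(b)/2,yw(b[0]-b[1]),np.linalg.norm(b[0]-b[1]))
w=[onz(i,u,78) for u in ((419,195),(507,195),(499,277),(415,277))];print("win",w)
print("door edge",[onz(i,u,78) for u in ((374,110),(370,270))])
g=i["pixels"].max(2);q=(g<70).astype(np.uint8);q[:, :148]=0;q[:,195:]=0;q[:200]=0;q[272:]=0
print("crossbar", onz(i,(172,237),81))
crop(i,90,110,300,310,3.5,"pics/f1.png");crop(i,300,90,560,310,3,"pics/f2.png")
```

```text
bar [array([473.3, 274.1,  66. ]), array([524.7, 147.4,  66. ])] [499.  210.8  66. ] 22.092217099001378 136.72333860272678
win [array([553.6, 270.6,  78. ]), array([615.3, 294.8,  78. ]), array([642.4, 234.1,  78. ]), array([579.5, 209.3,  78. ])]
door edge [array([497.5, 313.5,  78. ]), array([543.2, 201.5,  78. ])]
crossbar [389.3 171.4  81. ]
```

View pics/f1.png

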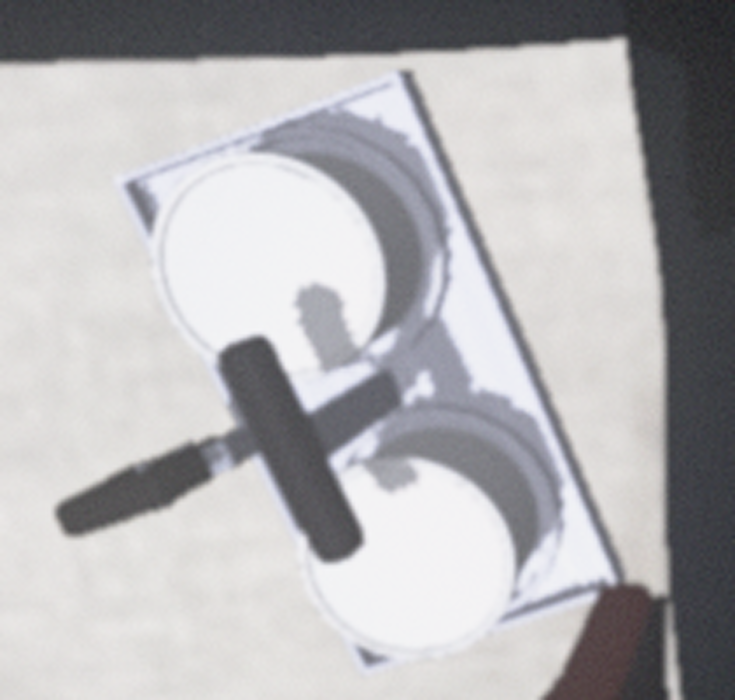

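View pics/f2.png

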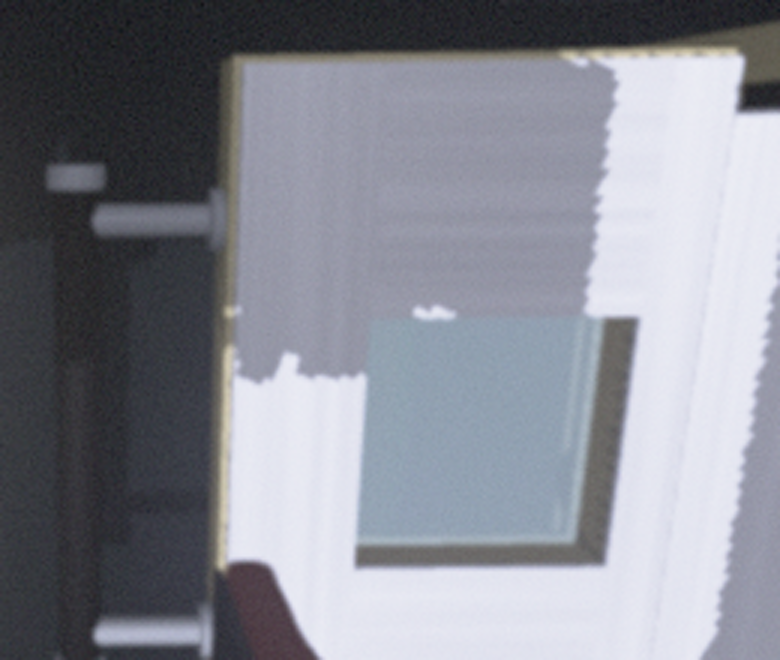

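Run:
```python
from h import *
import pickle
np.set_printoptions(precision=1,suppress=True)
s,t,i=pickle.load(open("im1.pkl","rb"))
f=lambda c,x0,y0,k:((c[0]+.5)/k-.5+x0,(c[1]+.5)/k-.5+y0)
W=np.array([onz(i,f(c,300,90,3),78) for c in ((368,318),(638,318),(605,566),(357,566))])[:,:2]
O=np.array([[-84,34],[-16,34],[-16,-34],[-84,-34]],float)
def fit(O,W):
    a=W-W.mean(0);b=O-O.mean(0);th=np.arctan2((b[:,0]*a[:,1]-b[:,1]*a[:,0]).sum(),(a*b).sum());c,s_=np.cos(th),np.sin(th);r=np.array([[c,-s_],[s_,c]])
    og=W.mean(0)-r@O.mean(0);print("yaw",np.degrees(th),"orig",og,"res",(O@r.T+og-W).tolist())
fit(O,W)
e=[onz(i,f(c,90,110,3.5),80) for c in ((245,345),(338,552))];d=e[0]-e[1];print("xbar",sum(e)/2,np.degrees(np.arctan2(-d[0],d[1])),np.linalg.norm(d))
C=np.array([onz(i,f(c,90,110,3.5),19) for c in ((403,72),(622,585),(368,668),(124,180))])[:,:2]
fit(np.array([[40,74],[40,-74],[-40,-74],[-40,74]],float),C)
```

```text
yaw 22.13970896096295 orig [647.  271.4] res [[0.2867429478653776, 0.09484183893931686], [0.12973583130371935, 0.9818583522115887], [0.2968409661032183, 0.0462518870586166], [-0.7133197452723152, -1.1229520782096643]]
xbar [390.2 170.2  80. ] 38.799952429570894 49.87877360006625
yaw 40.8976164348697 orig [390.2 169.7] res [[0.09150944837000452, 1.31269885559243], [1.3960919221891004, -0.10766473387411679], [0.31175414465212725, -1.8120086593593072], [-1.799355515211289, 0.6069745376409514]]
```

```bash
python3 -m crank '[[[1,0,-6.0],[0,0,0],5],[[1,0,-5.9],[0,0,0],5],[[1.5,0,0],[-9.8,0,0],5],[[1.5,0,0],[-9.8,0,0],5],[[0,0,0],[0,0,0],5]]'; python3 d.py 390.2 169.7 57 41.0
python3 - <<'E'
from workcell import *
from h import *
i=get_image("wrist");cv2.imwrite(f"pics/g.png",i["pixels"][:,:,::-1])
E
```

```text
t: 8.45
ee_pos: [386.8, 168.0, 130.8]
orientation: [-0.561, 1.503, 0.561]
ft_force: [-0.2, 0.5, -0.4]
width: 50.2
pos [386.84 167.95 130.78] zyaw 41.03 F [-0.22  0.54 -0.42] w 50.2 t 8.45
turn deg [ 0.03 -0.29 -0.1 ]
shift cm [ 7.38 -0.1   0.41]
```

View pics/g.png

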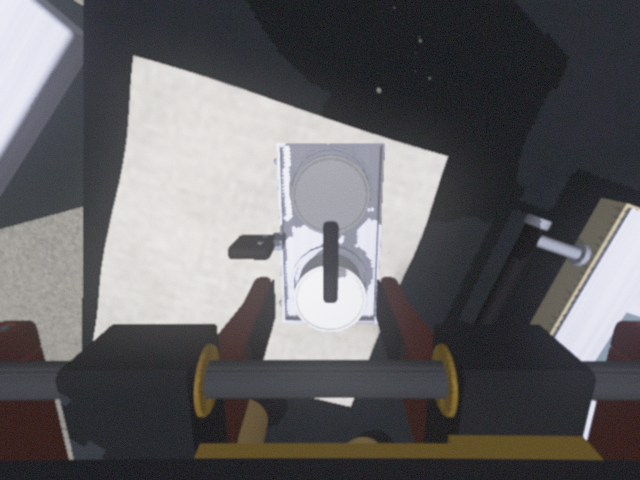

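```bash
python3 -m crank '[[[2.5,-0.1,0.3],[0,0,0],5],[[2.5,0,0.1],[0,0,0],4],[[2.4,0,0],[0,0,0],3.5],[[0,0,0],[0,0,0],1.5],[[0,0,0],[0,0,0],0]]'; python3 -m crank '[[[0,0,0],[0,0,0],0],[[0,0,0],[0,0,0],0]]';python3 d.py 390.2 169.7 57 41.0
```

```text
t: 9.12
ee_pos: [392.7, 170.7, 59.2]
orientation: [-0.56, 1.497, 0.56]
ft_force: [-0.0, 0.1, 0.3]
width: 18.6
t: 9.38
ee_pos: [392.6, 170.7, 59.1]
orientation: [-0.561, 1.496, 0.561]
ft_force: [0.9, -0.0, -6.9]
width: 9.6
pos [392.57 170.7   59.09] zyaw 41.10 F [ 0.89 -0.02 -6.89] w 9.6 t 9.38
turn deg [0.1  0.06 0.02]
shift cm [ 0.21  0.08 -0.24]
```

```bash
python3 -m crank '[[[-0.8,0,0],[0,0,0],0],[[-2,0,0],[0,0,0],0],[[-2.5,0,0],[0,0,0],0],[[-2.5,0,0],[3,0,0],0],[[-2,0,0],[4,0,0],0]]';python3 d.py 586.7 246.9 175 22.0;  python3 - <<'E'
from workcell import *
from h import *
i=get_image("scene");crop(i,160,220,400,400,3,"pics/h.png")
E
```

```text
t: 10.0
ee_pos: [392.4, 170.7, 158.1]
orientation: [-0.465, 1.519, 0.465]
ft_force: [1.1, -0.2, -6.2]
width: 9.8
pos [392.39 170.65 158.06] zyaw 33.99 F [ 1.14 -0.23 -6.22] w 9.8 t 10.00
turn deg [11.99  0.06  0.  ]
shift cm [-1.67 -4.54 20.37]
```

View pics/h.png

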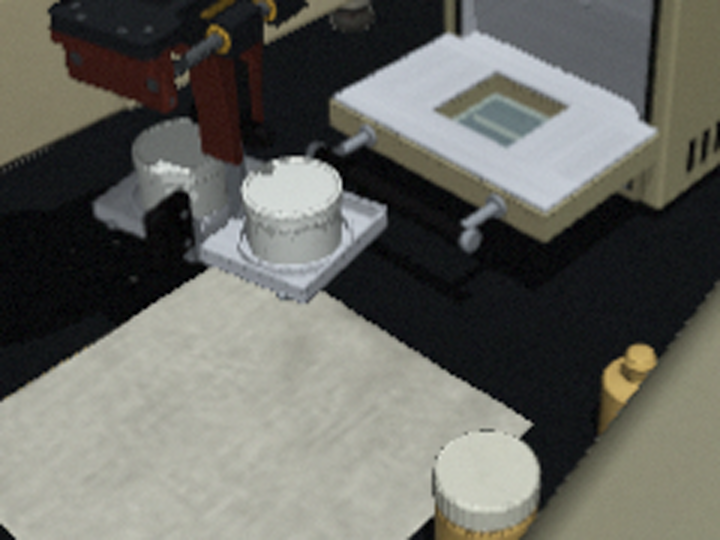

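Carrier lifted level with both tins seated (picture ~ (195,175) and (290,210)). Now turning, then moving over the door.

```bash
python3 -m crank '[[[-1.3,0,0],[4,0,0],0],[[-1,0,0],[4,0,0],0],[[0,0,1],[3,0,0],0],[[0,0,2],[1,0,0],0],[[0,0,2.5],[0,0,0],0]]';python3 d.py 586.7 246.9 175 22.0
```

```text
t: 10.68
ee_pos: [442.7, 192.2, 179.4]
orientation: [-0.304, 1.55, 0.304]
ft_force: [-0.5, 0.7, -6.6]
width: 9.8
pos [442.72 192.25 179.4 ] zyaw 22.17 F [-0.53  0.71 -6.57] w 9.8 t 10.68
turn deg [ 0.17 -0.04 -0.  ]
shift cm [ 0.43 -0.37 15.4 ]
```

```bash
python3 -m crank '[[[0,-0.1,3],[0,0,0],0],[[0,-0.1,3.5],[0,0,0],0],[[0,-0.1,3.5],[0,0,0],0],[[0,-0.1,3.2],[0,0,0],0],[[0,0,2.2],[0,0,0],0]]';python3 -m crank '[[[0,0,0],[0,0,0],0]]';python3 d.py 586.7 246.9 138 22.0;  python3 - <<'E'
from workcell import *
from h import *
i=get_image("scene");crop(i,230,160,430,320,4,"pics/i.png")
i=get_image("wrist");crop(i,0,0,640,480,1,"pics/i2.png")
E
```

```text
t: 11.3
ee_pos: [587.9, 246.8, 178.8]
orientation: [-0.304, 1.55, 0.304]
ft_force: [-0.3, -0.4, -6.8]
width: 9.9
t: 11.42
ee_pos: [587.9, 246.9, 178.8]
orientation: [-0.304, 1.549, 0.304]
ft_force: [-0.0, -0.0, -5.3]
width: 9.6
pos [587.89 246.86 178.83] zyaw 22.17 F [-0.04 -0.   -5.35] w 9.6 t 11.43
turn deg [ 0.17 -0.   -0.  ]
shift cm [ 4.08  0.05 -0.11]
```

View pics/i.png

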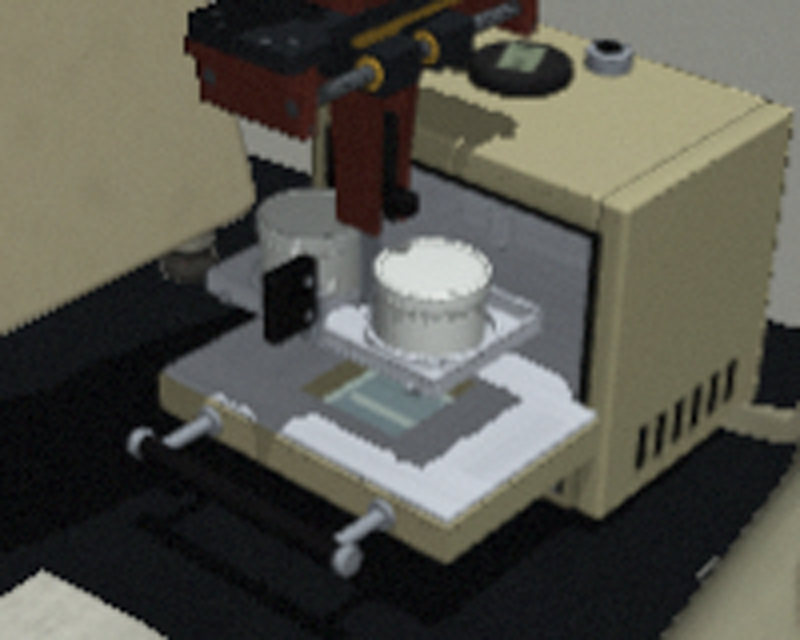

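View pics/i2.png

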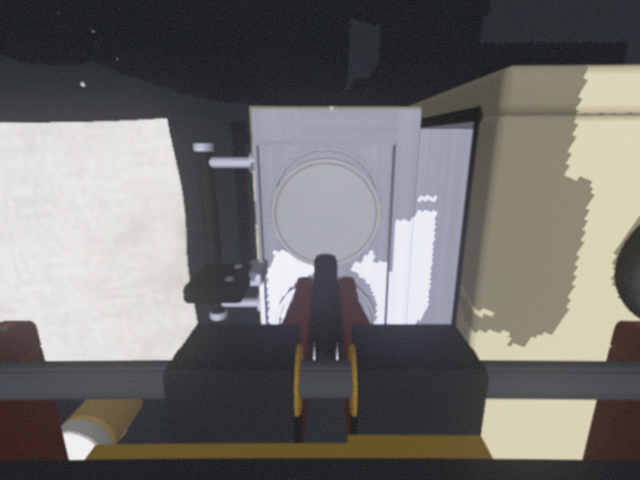

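```bash
cat > ov.py <<'E'
from h import *
A=np.radians(22.0);O=np.array([647,271.2]);E=np.array([[np.cos(A),np.sin(A)],[-np.sin(A),np.cos(A)]])
def w2o(p):return E@(np.array(p)[:2]-O)
def o2w(x,y):return O+E.T@np.array([x,y])
E
python3 - <<'E'
from workcell import *
from ov import *
np.set_printoptions(precision=1,suppress=True)
i=get_image("wrist")
for uv,z in (((393,147),138.7),((258,147),138.7),((388,322),138.7)): print(w2o(onz(i,uv,z)))
for uv in ((420,109),(251,109)): print("door",w2o(onz(i,uv,78)))
print(w2o(get_obs()["ee_pos"]))
E
```

```text
[-29.8  70.8]
[-103.8   70.6]
[-27.  -35.9]
door [-1.7 94.7]
door [-118.6   94.5]
[-66.2  -0.4]
```

```bash
python3 -m crank '[[[1.5,0.1,0],[0,0,0],0],[[1.4,0,0],[0,0,0],0],[[0.8,0,0],[0,0,0],0],[[0.4,0,0],[0,0,0],0],[[0,0,0],[0,0,0],0]]';python3 d.py 586.7 246.9 135 22.0
```

```text
t: 12.2
ee_pos: [586.6, 247.4, 138.4]
orientation: [-0.303, 1.55, 0.303]
ft_force: [-0.7, 0.2, -5.7]
width: 9.6
pos [586.64 247.44 138.36] zyaw 22.12 F [-0.69  0.17 -5.74] w 9.6 t 12.20
turn deg [ 0.12 -0.03 -0.  ]
shift cm [ 0.34 -0.05 -0.01]
```

```bash
python3 -m crank '[[[0.2,0,0],[0,0,0],0],[[0.15,0,0],[0,0,0],0],[[0,0,0],[0,0,0],0]]';python3 d.py 586.7 246.9 135 22.0
```

```text
t: 12.58
ee_pos: [586.7, 247.5, 135.2]
orientation: [-0.303, 1.549, 0.303]
ft_force: [1.2, 0.3, -5.8]
width: 9.7
pos [586.7  247.47 135.25] zyaw 22.12 F [ 1.16  0.31 -5.77] w 9.7 t 12.57
turn deg [ 0.12  0.   -0.  ]
shift cm [ 0.02 -0.05 -0.02]
```

```bash
python3 -m crank '[[[0.15,0,0],[0,0,0],0],[[0.1,0,0],[0,0,0],0],[[0,0,0],[0,0,0],0]]';python3 d.py 586.7 246.9 135 22.0
```

```text
t: 12.95
ee_pos: [587.2, 247.6, 134.4]
orientation: [-0.303, 1.548, 0.303]
ft_force: [-3.6, -1.8, 5.8]
width: 9.7
pos [587.24 247.65 134.45] zyaw 22.12 F [-3.64 -1.85  5.77] w 9.7 t 12.95
turn deg [0.12 0.08 0.  ]
shift cm [-0.06 -0.05 -0.08]
```

```bash
python3 -m crank '[[[0,0,0],[0,0,0],3],[[0,0,0],[0,0,0],5],[[-1.5,0,0],[0,0,0],5],[[-4,0,0],[0,0,0],5],[[-5,0,0],[0,0,0],5]]';python3 d.py 587 247 250 22;python3 - <<'E'
from workcell import *
from h import *
i=get_image("scene");crop(i,230,160,430,320,4,"pics/j.png")
i=get_image("wrist");crop(i,0,0,640,480,1,"pics/j2.png")
import pickle;pickle.dump(i,open("w2.pkl","wb"))
E
```

```text
t: 13.58
ee_pos: [586.3, 247.3, 238.8]
orientation: [-0.303, 1.551, 0.303]
ft_force: [0.3, 0.9, 0.1]
width: 49.9
pos [586.27 247.31 238.8 ] zyaw 22.12 F [0.26 0.86 0.1 ] w 49.9 t 13.57
turn deg [ 0.12 -0.09 -0.  ]
shift cm [-1.12 -0.06  0.05]
```

View pics/j.png

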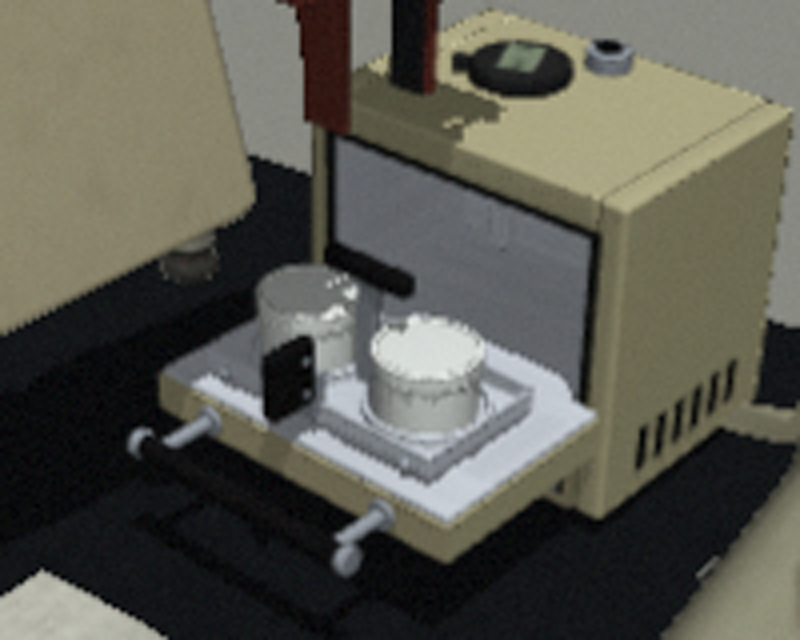

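View pics/j2.png

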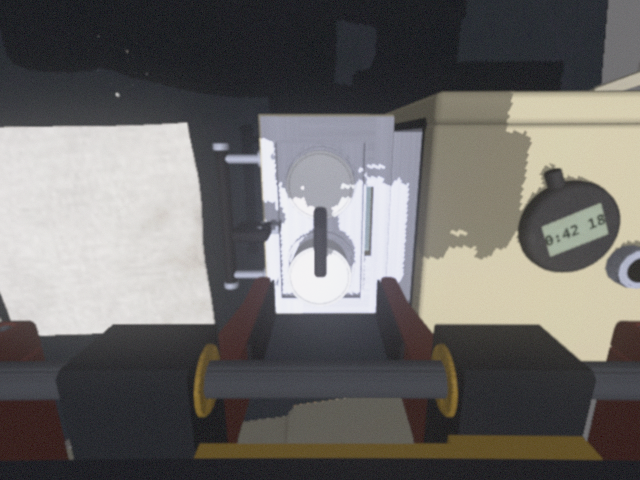

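Run:
```python
from workcell import *
from h import *
o=get_obs();q=o["qpos"];print(q)
S=[(.42383,1.630655,np.hypot(183.86,596.79),221.9),(-.107837,2.006775,np.hypot(348.69,135.11),332.9),(q[1],q[2],np.hypot(*o["ee_pos"][:2]),o["ee_pos"][2])]
A=[];b=[]
for a,c,r,z in S:
    A+= [[1,0,np.sin(a),np.sin(a+c)],[0,1,np.cos(a),np.cos(a+c)]];b+=[r,z]
x,res,*_=np.linalg.lstsq(np.array(A),np.array(b),rcond=None);print(x,res)
r0,c0,L1,L2=x
for L3 in (250,300,350):
  z0=c0+L3
  for beta in (30,40,50):
    for R_ in (490,520,650):
      sm=np.pi-np.radians(90-beta); 
      r=R_-L3*np.sin(sm)-r0; z=120-L3*np.cos(sm)-z0
      D=np.hypot(r,z);c=(D*D-L1*L1-L2*L2)/(2*L1*L2);q3=np.arccos(c);q2=np.arctan2(r,z)-np.arctan2(L2*np.sin(q3),L1+L2*np.cos(q3));print(L3,beta,R_,q2.round(2),q3.round(2),(sm-q2-q3).round(2))
```

```text
[ 3.80518506e-01  4.17631342e-01  1.58315060e+00  5.81403826e-05
  1.12956786e+00 -5.59925555e-03]
[-12.76259004 -57.42657454 545.71195337 470.69019451] [32.25065459]
250 30 490 0.35 2.58 -0.84
250 30 520 0.37 2.52 -0.79
250 30 650 0.49 2.24 -0.63
250 40 490 0.26 2.51 -0.5
250 40 520 0.3 2.45 -0.47
250 40 650 0.44 2.17 -0.34
250 50 490 0.22 2.43 -0.2
250 50 520 0.26 2.37 -0.18
250 50 650 0.42 2.09 -0.06
300 30 490 0.42 2.68 -1.01
300 30 520 0.43 2.61 -0.95
300 30 650 0.51 2.34 -0.75
300 40 490 0.28 2.6 -0.61
300 40 520 0.31 2.54 -0.57
300 40 650 0.43 2.26 -0.43
300 50 490 0.21 2.5 -0.26
300 50 520 0.24 2.44 -0.24
300 50 650 0.4 2.16 -0.12
350 30 490 0.55 2.77 -1.23
350 30 520 0.53 2.71 -1.15
350 30 650 0.54 2.43 -0.88
350 40 490 0.32 2.69 -0.73
350 40 520 0.34 2.62 -0.69
350 40 650 0.44 2.35 -0.52
350 50 490 0.2 2.57 -0.33
350 50 520 0.24 2.51 -0.31
350 50 650 0.39 2.24 -0.18
```

Carrier sits squarely on the door (tins upright; pull at (288,378) in the crop, facing the robot). Next: back off and turn the tool so that the jaws open across the pull.

```bash
python3 -m crank '[[[0,0,-5],[0,0,0],5],[[0,0,-5],[0,0,0],5],[[0,0,0],[10,0,0],5],[[0,0,0],[10,0,0],5],[[0,0,0],[10,0,0],4]]';python3 -m crank '[[[0,0,0],[10,0,0],4],[[0,0,0],[10,0,0],4],[[0,0,0],[10,0,0],4],[[0,0,0],[10,0,0],4],[[0,0,0],[10,0,0],4]]';python3 -m crank '[[[0,0,0],[10,0,0],4],[[0,0,0],[0,0,6],4],[[0,0,0],[0,0,6],4],[[0,0,0],[0,0,6],4]]';python3 d.py 490 208 200 -68 25; python3 -c "
from workcell import *
print(get_obs()['qpos'])"
```

```text
t: 14.3
ee_pos: [494.0, 209.8, 238.1]
orientation: [0.113, 1.567, -0.112]
ft_force: [-0.2, -0.1, 0.1]
width: 43.3
t: 14.92
ee_pos: [494.0, 209.8, 237.9]
orientation: [0.792, 1.422, -0.791]
ft_force: [-1.3, 0.9, -0.6]
width: 40.1
t: 15.42
ee_pos: [494.1, 209.8, 238.2]
orientation: [1.1, 1.178, -0.677]
ft_force: [0.1, -0.9, 1.1]
width: 39.9
pos [494.13 209.83 238.18] zyaw -67.88 F [ 0.11 -0.85  1.08] w 39.9 t 15.43
turn deg [ 0.11 -0.04  6.77]
shift cm [ 3.48 -1.62  0.01]
[0.37794962 0.14750257 2.02147576 0.00415859 0.65443196 1.55978806]
```

```bash
python3 -m crank '[[[0,0,0],[0,0,6.8],3.2],[[0,0,0],[0,0,0],3.2]]'
python3 - <<'E'
from ov import *
from workcell import *
print(w2o((587,247.5)),w2o(get_obs()["ee_pos"]),o2w(-131.5,-.7),get_obs()["qpos"])
im=get_image("wrist");crop(im,0,0,640,480,1,"pics/k.png");im=get_image("top");crop(im,180,80,340,240,4,"pics/k2.png")
E
python3 d.py 494 209.8 108 -68 25
```

```text
t: 15.68
ee_pos: [492.0, 209.0, 237.0]
orientation: [1.157, 1.107, -0.59]
ft_force: [-0.4, -0.0, -1.0]
width: 32.4
[-64.50920754   0.50213825] [-166.98663038    0.38717357] [525.33754774 221.29020427] [0.3772838  0.1145537  2.10102283 0.00776155 0.49600671 1.55602677]
pos [494.5 210.  238.3] zyaw -67.88 F [0.31 0.36 0.64] w 32.2 t 15.78
turn deg [ 0.11 -0.05  0.25]
shift cm [11.81 -5.5  -0.  ]
```

View pics/k.png

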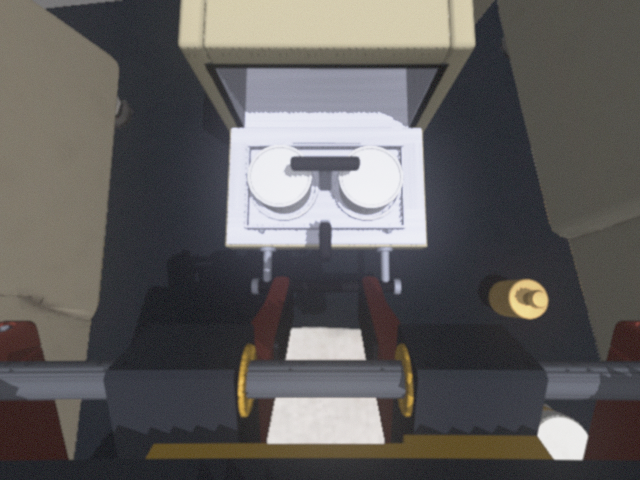

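Wrist view: the fin at column 325 lies midway between the fingers, and the carrier (247–404) is centred on the door (228–426). Descending in front of the pull.

```bash
python3 -m crank '[[[4,-1.9,0],[0,0,0],3.2],[[4,-1.9,0],[0,0,0],3.2],[[3.8,-1.7,0],[0,0,0],3.2],[[0,0,0],[0,0,0],3.2]]'; python3 -c "
from workcell import *
print(get_obs()['qpos'])"; python3 d.py 525.3 221.3 108 -68 25
```

```text
t: 16.27
ee_pos: [492.8, 209.3, 104.6]
orientation: [1.155, 1.11, -0.593]
ft_force: [-0.1, -0.5, 0.2]
width: 32.0
[0.37726709 0.37911342 2.18670471 0.02513175 0.15006427 1.538072  ]
pos [492.85 209.34 104.6 ] zyaw -67.88 F [-0.12 -0.47  0.23] w 32.0 t 16.27
turn deg [ 0.1  -0.06  0.61]
shift cm [1.12 3.29 0.11]
```

```bash
python3 -m crank '[[[0.4,1.1,0],[0,0,0],3.2],[[0.4,1.1,0],[0,0,0],3.2],[[0.3,1.1,0],[0,0,0],3.2],[[0,0,0],[0,0,0],3.2]]'; python3 d.py 525.3 221.3 108 -68 25;python3 - <<'E'
from workcell import *
from h import *
print(get_obs()["qpos"])
i=get_image("scene");crop(i,230,160,430,320,4,"pics/l.png")
E
```

```text
t: 16.77
ee_pos: [527.4, 223.4, 112.8]
orientation: [1.16, 1.104, -0.586]
ft_force: [-0.8, -1.2, 0.6]
width: 32.1
pos [527.43 223.38 112.8 ] zyaw -67.88 F [-0.81 -1.25  0.64] w 32.1 t 16.77
turn deg [ 0.11 -0.05  0.02]
shift cm [ 0.32 -0.45  0.11]
[0.37800904 0.39972562 2.11253232 0.01770103 0.19347973 1.54613693]
```

View pics/l.png

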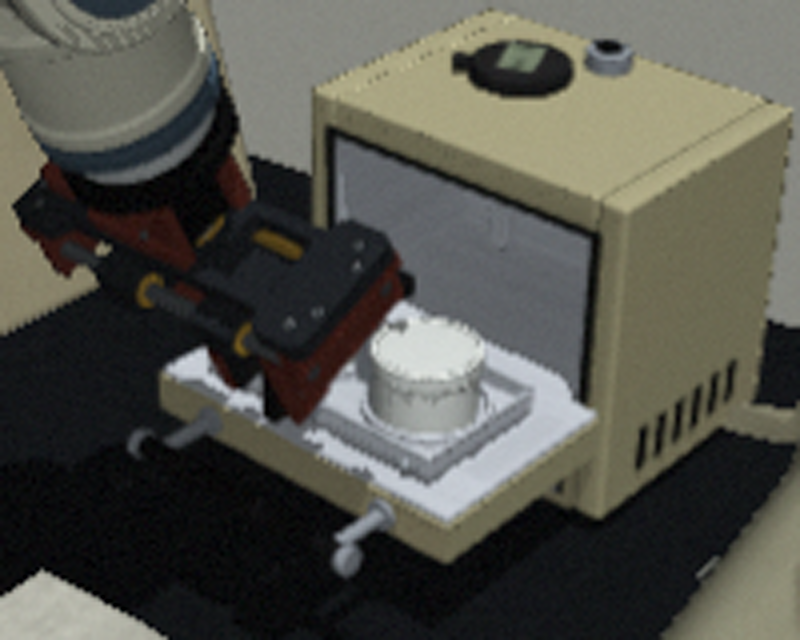

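```bash
python3 -m crank '[[[0,0,0],[0,0,0],2],[[0,0,0],[0,0,0],0],[[0,0,0],[0,0,0],0],[[0,0,0],[0,0,0],0]]'; python3 d.py 643 269.5 113 -68 25
```

```text
t: 17.32
ee_pos: [525.3, 222.5, 111.2]
orientation: [1.158, 1.106, -0.588]
ft_force: [-1.6, -0.6, 1.3]
width: 9.5
pos [525.34 222.53 111.2 ] zyaw -67.87 F [-1.58 -0.61  1.32] w 9.5 t 17.32
turn deg [ 0.11 -0.05  0.24]
shift cm [ 5.14 11.58  0.08]
```

```bash
python3 -m crank '[[[0.4,0.9,0],[0,0,0],0],[[0.7,1.5,0],[0,0,0],0],[[0.7,1.5,0],[0,0,0],0],[[0.7,1.5,0],[0,0,0],0],[[0,0,0],[0,0,0],0]]'; python3 d.py 643 269.5 113 -68 25;python3 - <<'E'
from workcell import *
from h import *
print(get_obs()["qpos"])
i=get_image("wrist");crop(i,0,0,640,480,1,"pics/m.png")
E
```

```text
t: 17.95
ee_pos: [581.5, 245.3, 111.2]
orientation: [1.159, 1.105, -0.588]
ft_force: [2.8, 0.4, -1.3]
width: 9.9
pos [581.5  245.34 111.23] zyaw -67.88 F [ 2.84  0.36 -1.3 ] w 9.9 t 17.95
turn deg [ 0.11 -0.05  0.17]
shift cm [2.61 6.07 0.08]
[0.37891825 0.46484159 1.98749916 0.01183753 0.2559839  1.55288109]
```

View pics/m.png

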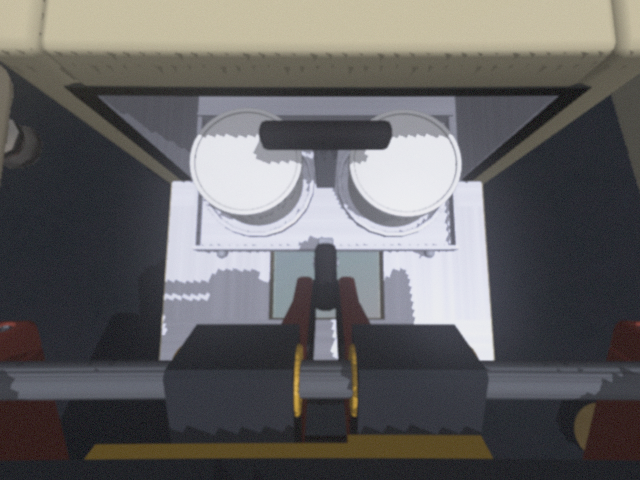

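```bash
python3 -m crank '[[[0.6,1.4,0],[0,0,0],0],[[0.6,1.4,0],[0,0,0],0],[[0.6,1.4,0],[0,0,0],0],[[0.5,1.0,0],[0,0,0],0],[[0,0,0],[0,0,0],0]]'; python3 d.py 643 269.5 113 -68 25;python3 - <<'E'
from workcell import *
from ov import *
print(w2o(get_obs()["ee_pos"]))
i=get_image("wrist");crop(i,0,0,640,480,1,"pics/n.png")
i=get_image("scene");crop(i,230,160,430,320,4,"pics/n2.png")
E
```

```text
t: 18.62
ee_pos: [634.0, 266.7, 111.6]
orientation: [1.158, 1.106, -0.588]
ft_force: [1.4, -0.1, -5.1]
width: 9.7
pos [634.01 266.67 111.64] zyaw -67.88 F [ 1.4  -0.07 -5.09] w 9.7 t 18.62
turn deg [ 0.11 -0.05  0.22]
shift cm [0.27 0.91 0.08]
[-13.73750575   0.66515937]
```

View pics/n.png

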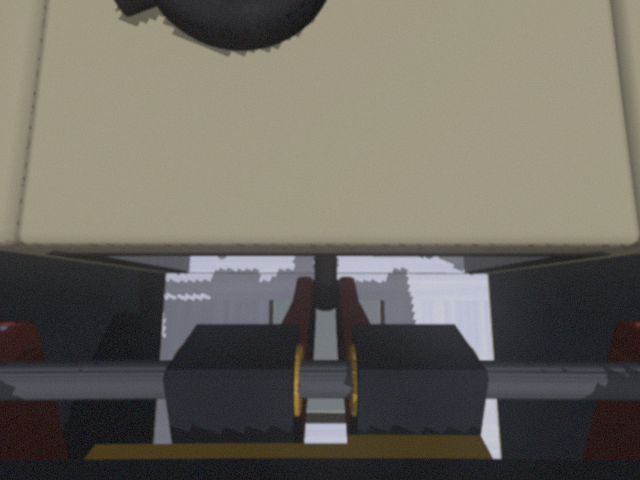

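View pics/n2.png

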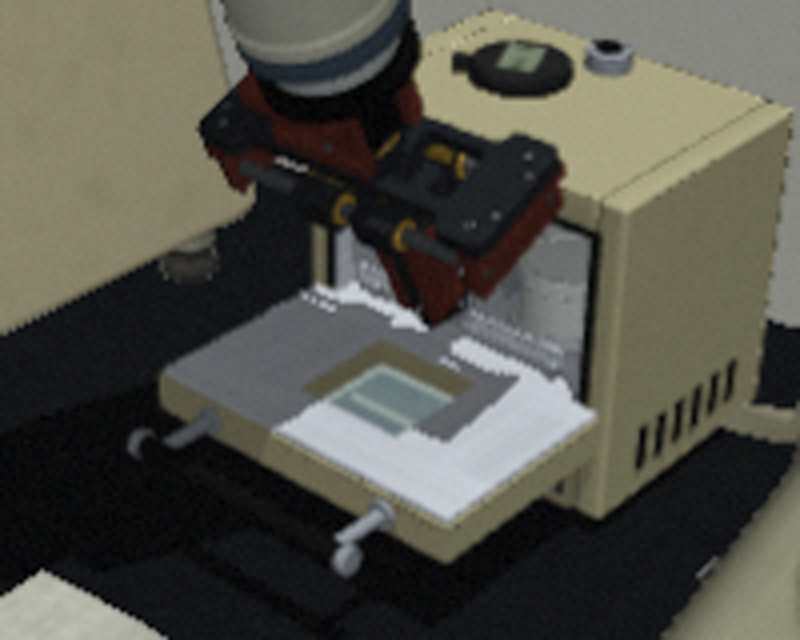

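```bash
python3 -m crank '[[[0.15,0.35,0],[0,0,0],0],[[0.1,0.25,0],[0,0,0],0],[[0,0,0],[0,0,0],0]]'; python3 d.py 643 269.5 112 -68 25
```

```text
t: 19.1
ee_pos: [639.6, 269.0, 112.5]
orientation: [1.159, 1.106, -0.588]
ft_force: [-0.2, -0.3, -5.2]
width: 9.8
pos [639.64 268.97 112.5 ] zyaw -67.88 F [-0.16 -0.32 -5.17] w 9.8 t 19.10
turn deg [ 0.11 -0.05  0.19]
shift cm [0.18 0.28 0.08]
```

```bash
python3 -m crank '[[[0.1,0.15,0],[0,0,0],0],[[0.08,0.13,0],[0,0,0],0],[[0,0,0],[0,0,0],0]]'; python3 d.py 643 269.5 112 -68 25
```

```text
t: 19.48
ee_pos: [642.9, 270.3, 112.2]
orientation: [1.159, 1.105, -0.587]
ft_force: [0.4, 0.2, -4.6]
width: 9.7
pos [642.86 270.31 112.22] zyaw -67.88 F [ 0.38  0.23 -4.61] w 9.7 t 19.48
turn deg [ 0.11 -0.05  0.16]
shift cm [ 0.01 -0.03  0.08]
```

```bash
python3 -m crank '[[[0.08,0.15,0],[0,0,0],0],[[0,0,0],[0,0,0],0]]'; python3 -m crank '[[[0.08,0.15,0],[0,0,0],0],[[0,0,0],[0,0,0],0]]'
```

```text
t: 19.73
ee_pos: [643.7, 270.8, 111.8]
orientation: [1.158, 1.106, -0.589]
ft_force: [-4.9, -0.1, -2.1]
width: 9.9
t: 19.98
ee_pos: [643.6, 270.7, 111.3]
orientation: [1.157, 1.108, -0.591]
ft_force: [-12.8, -3.8, 4.6]
width: 9.6
```

```bash
python3 -m crank '[[[0.05,0.1,0],[0,0,0],0],[[0,0,0],[0,0,0],0],[[0,0,0],[0,0,0],0]]'
python3 - <<'E'
from workcell import *
from ov import *
o=get_obs();print(w2o(o["ee_pos"]),o["moment"],o["ft_force"])
i=get_image("scene");crop(i,270,180,400,290,6,"pics/o.png")
E
```

```text
t: 20.35
ee_pos: [643.6, 270.7, 111.1]
orientation: [1.156, 1.11, -0.592]
ft_force: [-17.8, -5.5, 8.7]
width: 9.6
[-3.31171625  0.85228127] [-0.69117808  2.08569781  0.04272874] [-17.80563327  -5.53078459   8.70126154]
```

View pics/o.png

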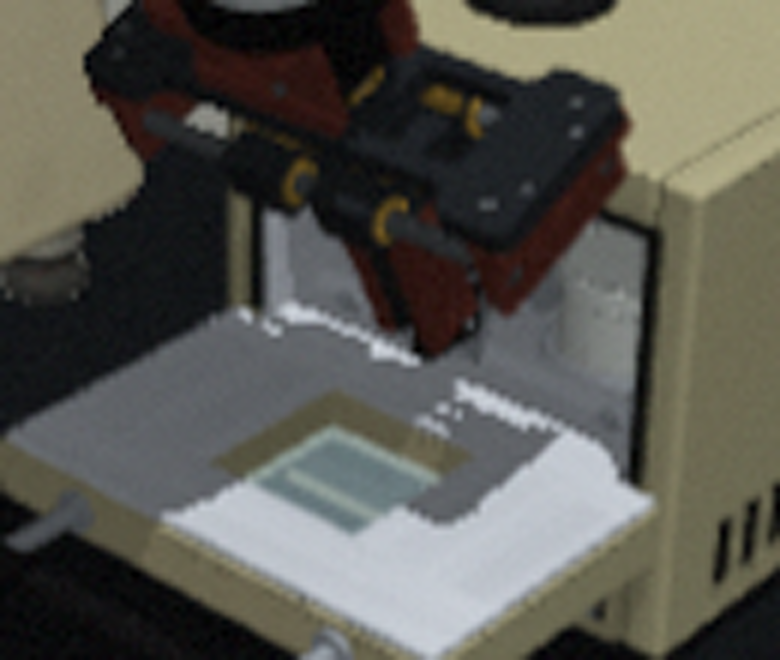

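```bash
python3 -m crank '[[[0,0,0],[0,0,0],3],[[0,0,0],[0,0,0],3],[[-1.5,-3,0],[0,0,0],3],[[-2.5,-5,0],[0,0,0],3],[[-2,-4,0],[0,0,0],3]]'; python3 d.py 640 270 111 -68 25
python3 - <<'E'
from workcell import *
from ov import *
i=get_image("scene");crop(i,270,180,400,290,6,"pics/p.png")
i=get_image("wrist");crop(i,0,0,640,480,1,"pics/p2.png")
E
```

```text
t: 21.02
ee_pos: [521.8, 221.0, 116.4]
orientation: [1.159, 1.104, -0.587]
ft_force: [-0.3, 0.1, 0.5]
width: 30.1
pos [521.81 221.04 116.44] zyaw -67.88 F [-0.32  0.11  0.46] w 30.1 t 21.02
turn deg [ 0.11 -0.05  0.1 ]
shift cm [ 5.88 11.37 -0.09]
```

View pics/p.png

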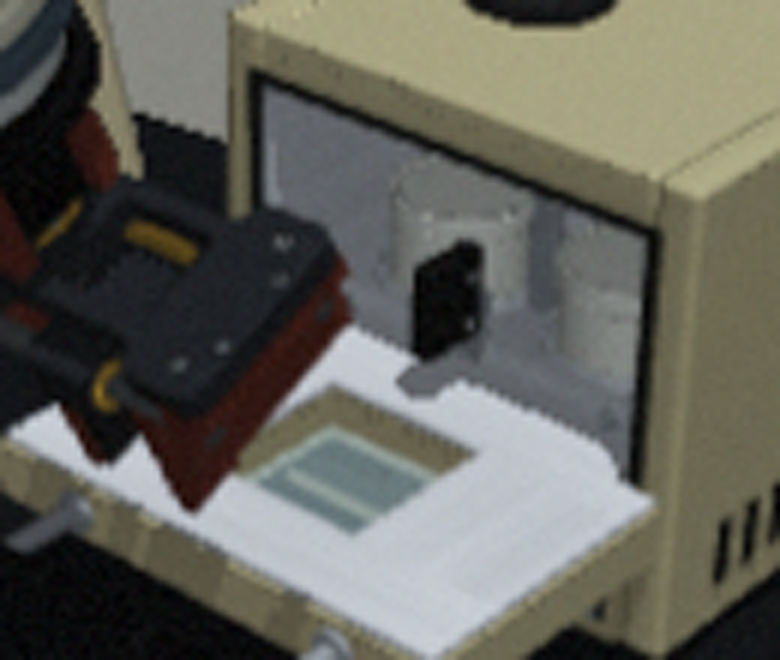

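View pics/p2.png

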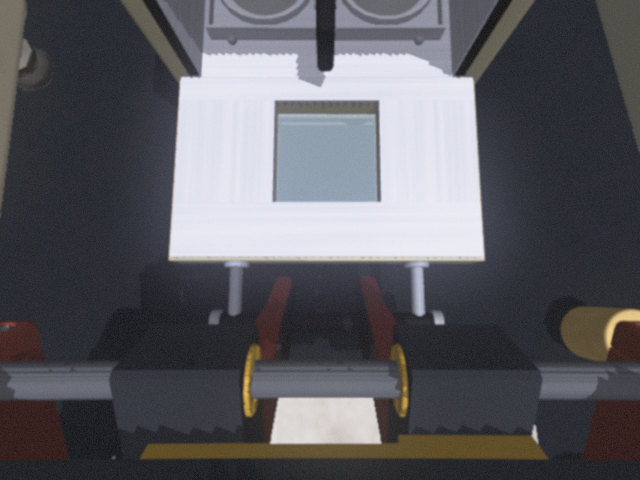

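Run:
```python
from workcell import *
from ov import *
np.set_printoptions(precision=1,suppress=True)
i=get_image("wrist");s=get_image("scene")
f=lambda c,x0,y0,k:((c[0]+.5)/k-.5+x0,(c[1]+.5)/k-.5+y0)
crop(i,180,0,500,110,2.5,"pics/q.png")
print("window ref",[w2o(onz(i,u,78)) for u in ((275,101),(379,101),(274,202),(380,202))])
print("hinge door corners",[w2o(onz(i,u,78)) for u in ((180,78),(473,78))])
print("fin front w",[w2o(onz(i,(325,70),z)) for z in (97.5,134.5)])
print("scene fin top/bot", w2o(onz(s,f((414,268),270,180,6),134.5)),w2o(onz(s,f((416,360),270,180,6),97.5)))
print("front rim",[w2o(onz(i,u,95)) for u in ((210,37),(442,37))])
```

```text
window ref [array([-13.1,  33.2]), array([-12.9, -34.4]), array([-80.5,  32.3]), array([-80.3, -33.8])]
hinge door corners [array([ 2.6, 95.6]), array([  3. , -96.2])]
fin front w [array([-4.3,  0.7]), array([-29.2,   0.6])]
scene fin top/bot [-10.9   2.5] [-9.2  1.6]
front rim [array([18.9, 71.3]), array([ 19.1, -71.1])]
```

View pics/q.png

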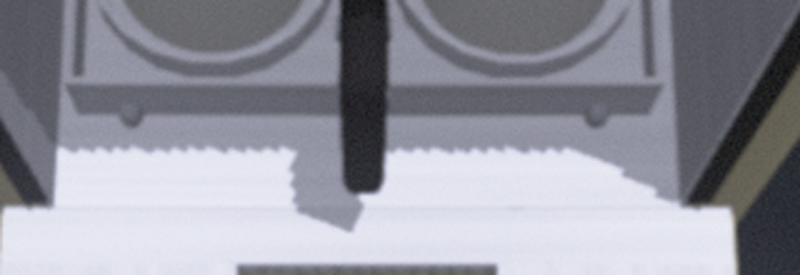

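Fin front at about x = −10 mm (scene view) with rows of the tray's front edge equal left and right: the carrier is home and square, tins seated. Now reorienting for the door bar.

```bash
python3 -m crank '[[[-3.5,0.2,0],[0,0,0],3],[[-3.5,0.4,0],[0,0,0],3],[[-1.2,0.6,0],[0,0,-8],3],[[0,0,0],[0,0,-8.5],3],[[0,0,0],[0,0,-8.5],3]]'; python3 -m crank '[[[0,0,0],[-10,0,0],3],[[0,0,0],[-10,0,0],3],[[0,0,0],[-10,0,0],3],[[0,0,0],[-10,0,0],3],[[0,0,0],[-10,0,0],3]]';python3 -m crank '[[[0,0,0],[-10,0,0],3],[[0,0,0],[-10,0,0],3],[[0,0,0],[-10,0,0],3],[[0,0,0],[-10,0,0],3],[[0,0,0],[0,0,0],3]]';python3 d.py 500.8 212.9 46 22 0
```

```text
t: 21.85
ee_pos: [503.5, 213.6, 197.4]
orientation: [0.919, 1.369, -0.923]
ft_force: [0.6, 0.0, 0.5]
width: 29.9
t: 22.48
ee_pos: [503.2, 213.4, 196.1]
orientation: [0.24, 1.558, -0.241]
ft_force: [1.4, -0.6, -0.2]
width: 30.4
t: 23.1
ee_pos: [502.7, 213.3, 195.9]
orientation: [-0.302, 1.551, 0.301]
ft_force: [0.2, -0.1, 0.4]
width: 29.9
pos [502.66 213.26 195.9 ] zyaw 22.03 F [ 0.21 -0.11  0.45] w 29.9 t 23.10
turn deg [ 0.03 -0.06  0.  ]
shift cm [14.99  0.04 -0.17]
```

```bash
python3 -m crank '[[[5,0,-0.1],[0,0,0],2.7],[[5,0,0],[0,0,0],2.7],[[2,0,0],[0,0,0],2.7],[[0,0,0],[0,0,0],2.7]]';python3 d.py 500.8 212.9 46 22 0
python3 - <<'E'
from workcell import *
from h import *
i=get_image("wrist");crop(i,0,0,640,480,1,"pics/r.png")
i=get_image("scene");crop(i,230,180,390,300,5,"pics/r2.png")
E
```

```text
t: 23.6
ee_pos: [499.4, 212.0, 74.0]
orientation: [-0.301, 1.555, 0.3]
ft_force: [0.4, -0.2, 0.1]
width: 27.3
pos [499.4  211.96  74.02] zyaw 21.94 F [ 0.45 -0.18  0.11] w 27.3 t 23.60
turn deg [-0.06 -0.32 -0.  ]
shift cm [2.8  0.04 0.18]
```

View pics/r.png

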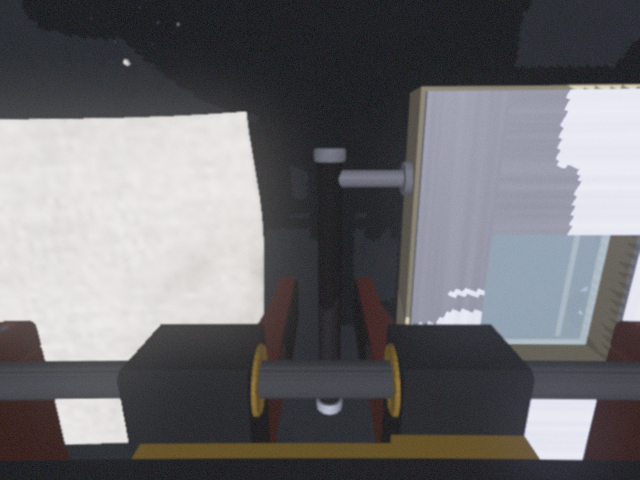

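View pics/r2.png

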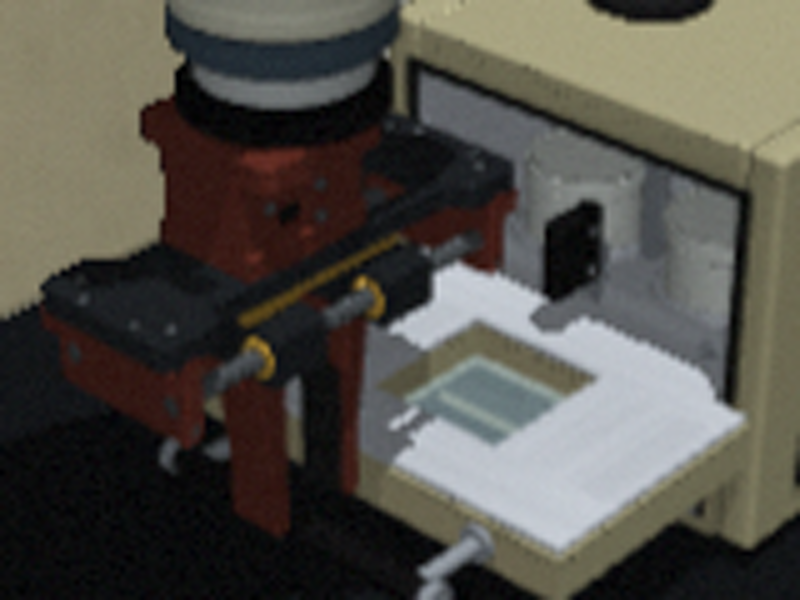

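Bar centred between the fingers (column 329 against 295/360). Going down and gripping.

```bash
python3 -m crank '[[[1.6,0,0.15],[0,0,0],2.6],[[1.2,0,0],[0,0,0],2.6],[[0,0,0],[0,0,0],0],[[0,0,0],[0,0,0],0],[[0,0,0],[0,0,0],0]]';python3 d.py 500.8 212.9 46 22 0
```

```text
t: 24.32
ee_pos: [501.2, 212.7, 47.5]
orientation: [-0.303, 1.552, 0.303]
ft_force: [2.2, 0.8, -4.6]
width: 11.3
pos [501.18 212.71  47.48] zyaw 22.12 F [ 2.22  0.77 -4.58] w 11.3 t 24.32
turn deg [ 0.12 -0.14 -0.  ]
shift cm [ 0.15  0.03 -0.03]
```

```bash
python3 -m crank '[[[-1.29,0,-0.06],[0,0,0],0],[[-1.9,0,0.1],[0,0,0],0],[[-1.87,0,0.33],[0,0,0],0],[[-1.82,0,0.55],[0,0,0],0],[[0,0,0],[0,0,0],0]]';python3 - <<'E'
from workcell import *
from ov import *
o=get_obs();print(w2o(o["ee_pos"]),o["ee_pos"][2],o["ft_force"],o["width"])
E
```

```text
t: 24.95
ee_pos: [509.4, 216.0, 117.5]
orientation: [-0.303, 1.552, 0.303]
ft_force: [-1.0, -1.1, 1.2]
width: 11.2
[-148.23967497    0.37140038] 117.53034913651443 [-1.00108954 -1.0642591   1.18081174] 11.220535761504866
```

```bash
python3 -m crank '[[[-1.7,0,0.76],[0,0,0],0],[[-1.64,0,0.97],[0,0,0],0],[[-1.51,0,1.15],[0,0,0],0],[[-1.36,0,1.33],[0,0,0],0],[[0,0,0],[0,0,0],0]]';python3 - <<'E'
from workcell import *
from ov import *
o=get_obs();print(w2o(o["ee_pos"]),o["ee_pos"][2],o["ft_force"],o["width"])
i=get_image("scene");crop(i,230,140,430,300,4,"pics/s.png")
E
```

```text
t: 25.58
ee_pos: [544.0, 230.0, 178.3]
orientation: [-0.306, 1.564, 0.301]
ft_force: [-18.1, -7.0, 20.5]
width: 11.1
[-110.95512123    0.43254156] 178.32556378604917 [-18.08939689  -7.00460974  20.51691852] 11.053299551895503
```

View pics/s.png

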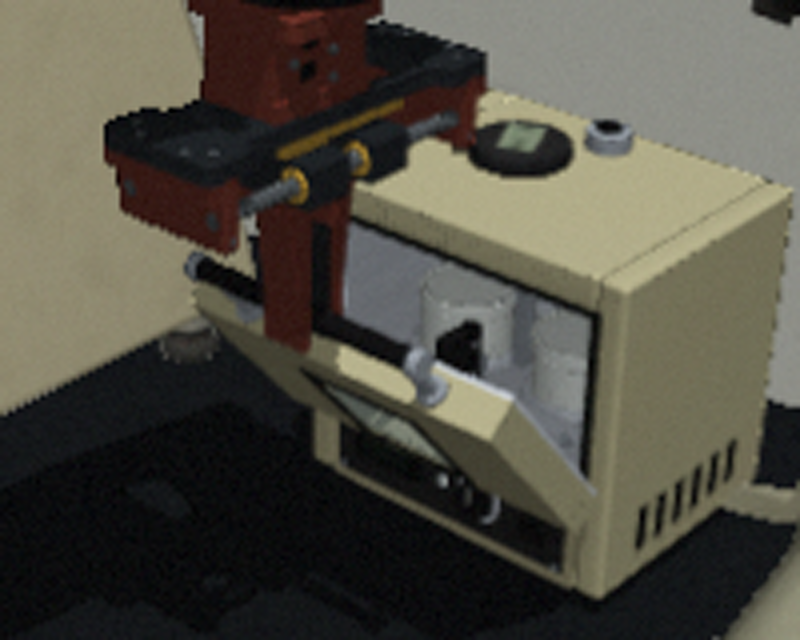

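```bash
python3 -m crank '[[[-0.2,0,-0.2],[0,0,0],0],[[0,0,0],[0,0,0],0]]';python3 - <<'E'
from workcell import *
from ov import *
o=get_obs();print(w2o(o["ee_pos"]),o["ee_pos"][2],o["ft_force"],o["moment"],o["width"],o["qpos"])
i=get_image("wrist");crop(i,0,0,640,480,1,"pics/t.png")
E
```

```text
t: 25.88
ee_pos: [544.4, 230.2, 179.0]
orientation: [-0.305, 1.558, 0.302]
ft_force: [-6.4, -4.2, -1.0]
width: 11.1
[-110.52169092    0.44472587] 178.96681029798137 [-6.44290243 -4.22825681 -0.961275  ] [-0.66754168  1.08389201  0.02800951] 11.07186935959465 [ 3.80014924e-01  4.30669455e-01  1.73376115e+00 -1.34897793e-04
  9.86054942e-01 -5.96721956e-03]
```

View pics/t.png

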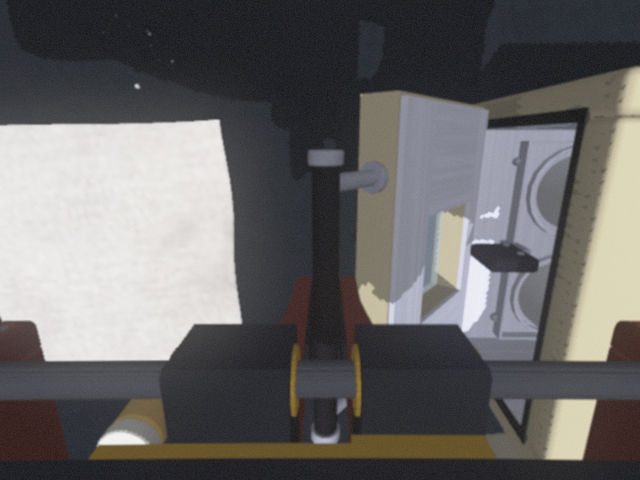

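The force has dropped now that the radius is corrected, so the earlier rise came only from a few mm of path error. Continuing in smaller chunks.

```bash
python3 -m crank '[[[-1.3,0,1.45],[0,0,0],0],[[-1.1,0,1.58],[0,0,0],0],[[0,0,0],[0,0,0],0]]';python3 - <<'E'
from workcell import *
from ov import *
o=get_obs();p=w2o(o["ee_pos"]);print(p,o["ee_pos"][2],o["ft_force"],o["moment"],o["width"])
E
```

```text
t: 26.3
ee_pos: [575.1, 242.6, 205.2]
orientation: [-0.304, 1.553, 0.302]
ft_force: [-4.9, -3.7, 10.2]
width: 10.9
[-77.35135497   0.42855159] 205.20801101252854 [-4.91432782 -3.70906751 10.22595494] [-0.66312954  0.89641223  0.0268961 ] 10.88219984875397
```

```bash
python3 -m crank '[[[-0.95,0,1.5],[0,0,0],0],[[-0.65,0,1.6],[0,0,0],0],[[0,0,0],[0,0,0],0]]';python3 - <<'E'
from workcell import *
from ov import *
o=get_obs();p=w2o(o["ee_pos"]);print(p,o["ee_pos"][2],o["ft_force"],o["moment"],o["width"])
i=get_image("scene");crop(i,270,130,430,250,5,"pics/u.png")
E
```

```text
t: 26.68
ee_pos: [604.7, 254.5, 220.3]
orientation: [-0.304, 1.551, 0.302]
ft_force: [0.9, -2.1, 4.5]
width: 10.8
[-45.52166776   0.36732458] 220.2947256502272 [ 0.92641038 -2.05466475  4.54645906] [-0.33195811 -0.02470084 -0.03241443] 10.777449206646038
```

View pics/u.png

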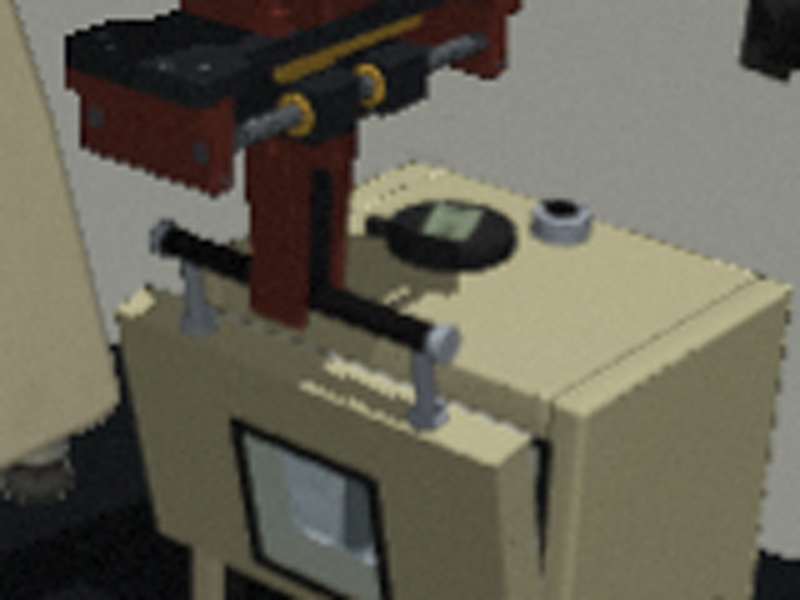

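```bash
python3 -m crank '[[[-0.25,0,1.2],[0,0,0],0],[[-0.1,0,1.1],[0,0,0],0],[[0,0,0.7],[0,0,0],0],[[0,0,0.3],[0,0,0],0],[[0,0,0],[0,0,0],0]]';python3 - <<'E'
from workcell import *
from ov import *
o=get_obs();p=w2o(o["ee_pos"]);print(p,o["ee_pos"][2],o["ft_force"],o["moment"],o["width"])
i=get_image("scene");crop(i,270,130,430,250,5,"pics/v.png")
E
```

```text
t: 27.35
ee_pos: [634.8, 266.7, 225.4]
orientation: [-0.303, 1.551, 0.302]
ft_force: [-3.1, -3.8, 12.2]
width: 11.0
[-13.02202979   0.38490285] 225.35546239454902 [-3.14011756 -3.77256478 12.19367011] [-0.70941812  0.69095046  0.00344828] 11.008506088396063
```

View pics/v.png

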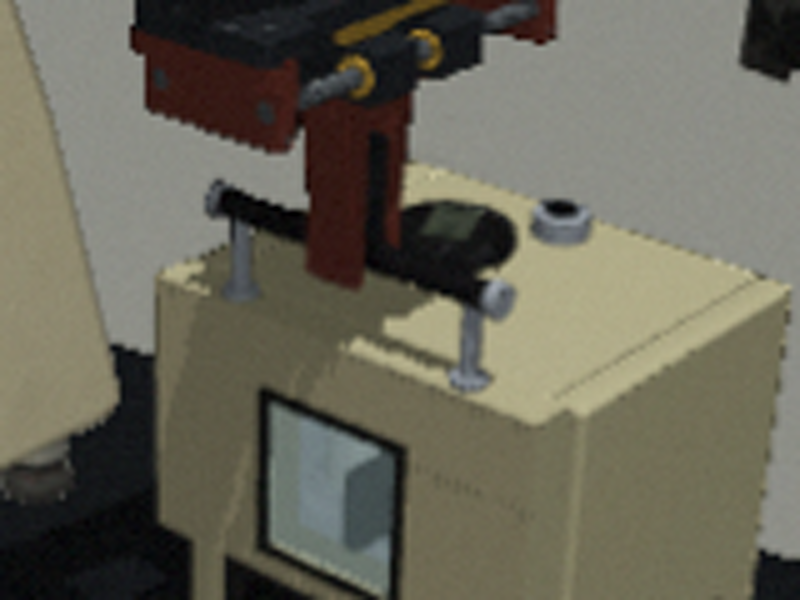

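```bash
python3 -m crank '[[[-0.1,0,0.2],[0,0,0],0],[[0,0,0.2],[0,0,0],0],[[0,0,0],[0,0,0],0]]';python3 d.py 634 266 225
```

```text
t: 27.78
ee_pos: [634.8, 266.7, 225.4]
orientation: [-0.305, 1.56, 0.301]
ft_force: [-15.2, -8.5, 15.4]
width: 10.8
pos [634.8  266.67 225.36] zyaw 22.12 F [-15.24  -8.52  15.39] w 10.8 t 27.77
shift cm [ 0.04 -0.03 -0.1 ]
```

```bash
python3 -m crank '[[[0,0,-0.15],[0,0,0],2.4],[[0,0,-0.1],[0,0,0],2.4],[[-1.5,0,0],[0,0,0],2.4],[[-4,0,0],[0,0,0],3],[[-5,0,0],[0,0,0],3]]';python3 d.py 634 266 225;python3 - <<'E'
from workcell import *
from h import *
i=get_image("scene");crop(i,290,150,440,300,4,"pics/w.png")
i=get_image("wrist");crop(i,0,0,640,480,1,"pics/w2.png");i=get_image("top");crop(i,180,80,440,340,3,"pics/w3.png")
E
```

```text
t: 28.4
ee_pos: [635.9, 267.6, 330.2]
orientation: [-0.304, 1.554, 0.303]
ft_force: [0.2, 1.0, 0.6]
width: 30.0
pos [635.9  267.58 330.23] zyaw 22.12 F [0.22 1.04 0.63] w 30.0 t 28.40
shift cm [10.52 -0.08 -0.19]
```

View pics/w.png

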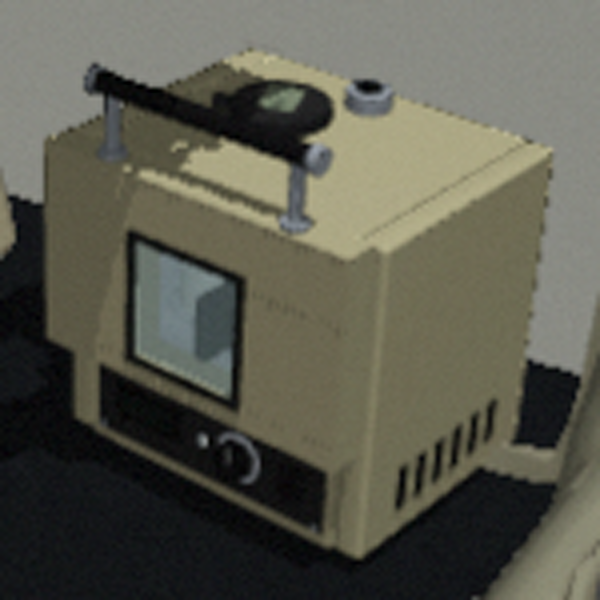

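View pics/w2.png

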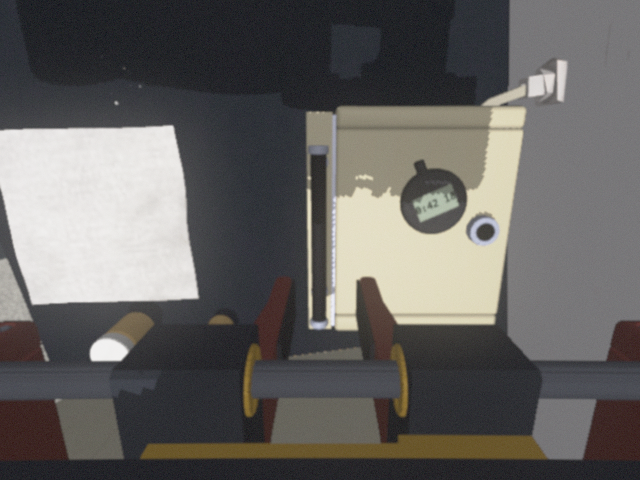

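Run:
```python
from workcell import *
from ov import *
np.set_printoptions(precision=1,suppress=True)
w=get_image("wrist");s=get_image("scene")
crop(w,290,90,360,340,3,"pics/x.png");crop(s,300,160,390,230,8,"pics/x2.png")
for a in ((319,150),(319,325)):
    print("bar",w2o(onz(w,a,236)))
f=lambda c,x0,y0,k:((c[0]+.5)/k-.5+x0,(c[1]+.5)/k-.5+y0)
for a,b in (((319,150),f((93,80),290,150,4)),((319,325),f((318,157),290,150,4))):
    P,e=tri(w,a,s,b);print(P,e,w2o(P))
```

```text
bar [-14.3  68.5]
bar [-14.7 -69.7]
[607.4 329.7 236.3] 1.4628952914560236 [-14.8  69. ]
[659.6 201.8 237.9] 0.935187082319204 [-14.4 -69.1]
```

View pics/x.png

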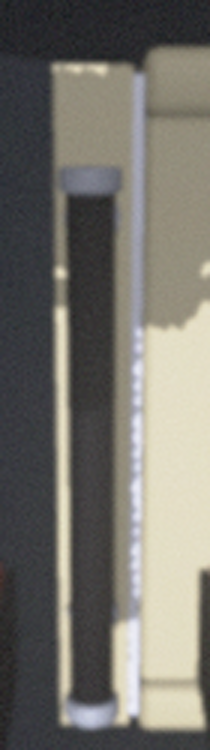

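View pics/x2.png

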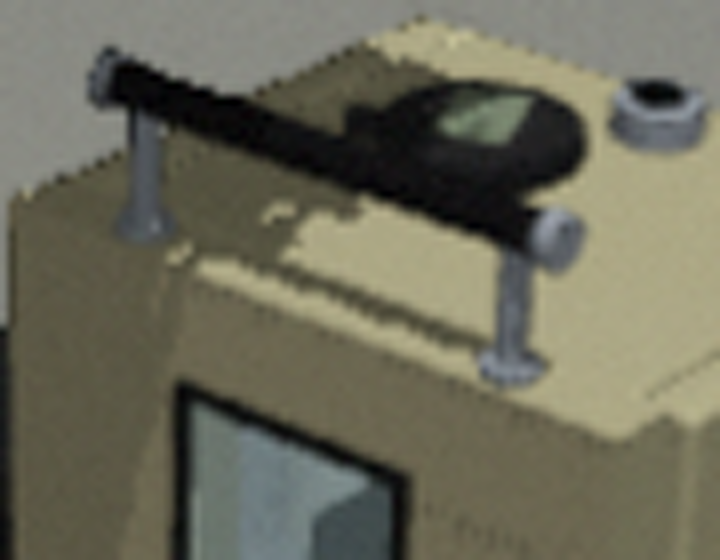

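View pics/w3.png

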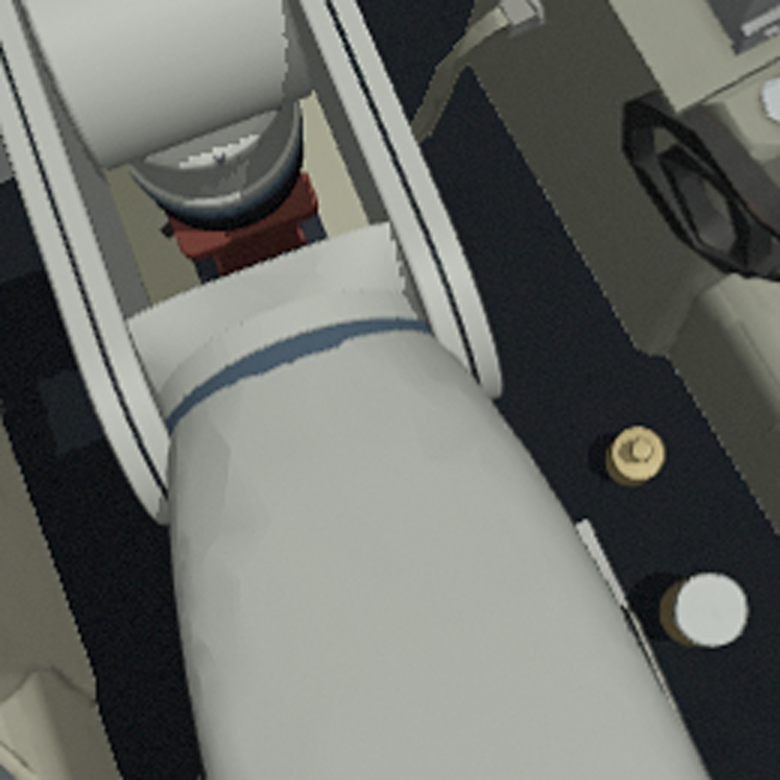

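Bar triangulates to x = −14.5 mm (shut: −14), so the door is shut. The jar, weight and stopwatch are where they were, and the arm is clear.

```bash
python3 -m crank '[[[-2,0,0],[0,0,0],3],[[0,0,0],[0,0,0],3],[[0,0,0],[0,0,0],3]]'; python3 -c "
from workcell import *
print(close_job())"
```

```text
t: 29.02
ee_pos: [636.1, 267.5, 349.1]
orientation: [-0.304, 1.553, 0.302]
ft_force: [0.5, -0.4, 0.4]
width: 30.0
the job is handed in; nothing more can be done
None
```

The oven is loaded and shut, and I handed the job in at about 29 s of the 72 s; no verdict came back. I lowered the door, lifted the carrier by its crossbar onto it, slid it in by its pull to the stops, and swung the door shut by its bar.

**Last checks:**
- **Door:** the bar measured 14.5 mm before the mouth (14 mm when shut), which puts the door within about 0.01 rad of shut.
- **Carrier:** I checked this before shutting the door. The pull's front end stood about 10 mm out of the mouth in the scene camera, its value when home, and the front edge looked square. I pressed it against the stops with about 18 N.
- **Tins and bystanders:** the tins looked upright in their seats before the door was shut. The stopwatch, jar and weight appeared unmoved in the last pictures.
- **Arm:** it was clear of everything, with wrist force near zero.

**What disagreed or went off plan:**
- The wrist camera read about 3 mm off along the oven's depth, so I relied on the scene camera and the measured travel. The travel put the carrier about 1 mm past its home position. I never saw the rear stops directly.
- I gripped the pull with the tool about 65° below horizontal, not low as you asked. I judged a flatter approach out of reach without turning the wrist over.
- Partway through closing the door, the bar slid a few mm in the fingers and the wrist force rose to about 28 N. I corrected the path and carried on.

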